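Weigh out and pack the yellow nougat bars

TASK

Serve this customer at the market stall: swing the lid of the sweets bin back until it stays open by itself, and lay every yellow bar from the bin in the scoop on the scale, letting go so that they can be weighed all together (the blue bars stay in the bin). Then take the scoop by its handle and tip the bars out over its open edge into the customer's carton, put the empty scoop back level in the middle of the scale and shut the bin's lid. Leave the other goods on the counter standing where they are.

Things in the scene. Friction and masses are not known exactly. Their poses are not given: they have to be found in the camera images.
- bin: fixed sweets bin, an open wooden chest 186 x 256 x 68 mm (x, y, height), walls 8 mm, with a raised floor 34 mm above the counter, so inside 170 x 240 mm and 34 mm deep; origin at the centre of its underside; its front faces its own -x (the robot), the lid is hinged on its far (+x) rim.
- lid (a joint): angle of the bin's lid, a clear pane in a wooden frame (186 x 256 x 7 mm, about 0.3 kg): 0 is shut, 1.80 rad is fully open against its stop. The hinge is loose: below about 1.55 rad the lid falls shut when let go, beyond it falls back to the stop and stays.
- lid_bar (a point): middle of the lid's brass grab bar: 10 mm thick, 110 mm long, parallel to the hinge (the bin's y), 38 mm out from the lid's front edge on brackets at its ends, 224 mm from the hinge line; 72 mm above the counter when shut, about 293 mm when upright. Pinch it from above across the bar with the fingers open 30 mm; it turns in the grip as the lid swings, so the tool can stay pointing down.
- lid_hinge (a point): middle of the lid's hinge line, on the far rim of the bin, 68 mm above the counter; the hinge line runs along the bin's y.
- scale: fixed shop scale, white, body 200 x 190 mm with a low keypad to its own -x reaching 141 mm from the centre; its flat steel platform, 176 x 170 mm, is centred on the origin with its top 60 mm above the counter; origin at the centre of the underside.
- scoop: loose steel scoop pan of the scale, on the platform, about 0.22 kg: floor 150 x 156 mm (its x, y), sheet 3 mm, lips 32 mm high on three sides (both y sides and +x); the -x edge is open. Origin at the centre of its underside. Black handle, 70 long, 18 wide (y), 22 mm high, sticks out of the +x lip, its mid-height 29 mm above the underside.
- scoop_grip (a point): point in the middle of the scoop's handle's width and height, 30 mm behind the +x lip (105 mm from the pan's centre); take it here across its 18 mm width.
- scoop_mouth (a point): middle of the scoop's open edge, on its floor, 75 mm from the pan's centre.
- carton: the customer's open-topped brown carton, loose, 0.3 kg, 190 x 190 x 75 mm high, walls and floor 4 mm; origin at the centre of its underside.
- bar1: nougat bar in yellow wrapper with a paper band round its middle, a yellow bar of the order, 56 x 28 x 26 mm (its own x, y, z), 40 g; origin at the centre of its underside, x along its length. The wrapper is waxed and slides easily (friction about 0.3 on the scoop). Two to four of the four yellow bars are in the bin; the others are absent.
- bar2: nougat bar in yellow wrapper with a paper band round its middle, a yellow bar of the order, 56 x 28 x 26 mm (its own x, y, z), 40 g; origin at the centre of its underside, x along its length. The wrapper is waxed and slides easily (friction about 0.3 on the scoop). Two to four of the four yellow bars are in the bin; the others are absent.
- bar3: nougat bar in yellow wrapper with a paper band round its middle, a yellow bar of the order, 56 x 28 x 26 mm (its own x, y, z), 40 g; origin at the centre of its underside, x along its length. The wrapper is waxed and slides easily (friction about 0.3 on the scoop). Two to four of the four yellow bars are in the bin; the others are absent.
- bar4: nougat bar in yellow wrapper with a paper band round its middle, a yellow bar of the order, 56 x 28 x 26 mm (its own x, y, z), 40 g; origin at the centre of its underside, x along its length. The wrapper is waxed and slides easily (friction about 0.3 on the scoop). Two to four of the four yellow bars are in the bin; the others are absent.
- blue1: nougat bar in blue wrapper with a paper band round its middle, not part of the order, 56 x 28 x 26 mm (its own x, y, z), 40 g; origin at the centre of its underside, x along its length. The wrapper is waxed and slides easily (friction about 0.3 on the scoop). Always there, in the bin, to be left in it.
- blue2: nougat bar in blue wrapper with a paper band round its middle, not part of the order, 56 x 28 x 26 mm (its own x, y, z), 40 g; origin at the centre of its underside, x along its length. The wrapper is waxed and slides easily (friction about 0.3 on the scoop). Always there, in the bin, to be left in it.
- jar1: honey jar, 66 mm across, 85 mm high; stock standing on the counter, to be left alone; origin at the centre of its underside.
- jar2: honey jar, 72 mm across, 100 mm high; stock standing on the counter, to be left alone; origin at the centre of its underside.
- oil: oil bottle, 56 mm across, 160 mm high; stock standing on the counter, to be left alone; origin at the centre of its underside.
- lotion: orange bottle, 48 mm across, 130 mm high; stock standing on the counter, to be left alone; origin at the centre of its underside.
- tub1: yellow honey tub, 102 mm across, 70 mm high; stock standing on the counter, to be left alone; origin at the centre of its underside.
- tub2: white tub, 102 mm across, 70 mm high; stock standing on the counter, to be left alone; origin at the centre of its underside.
- tea: green tea packet, 50 x 80 x 110 mm high; stock standing on the counter, to be left alone; origin at the centre of its underside.

How it is judged (in metres and radians):
On the way, in this order (a step that is already met when the one before it is completed fails the run):
1. the bin's lid is open past its balance point and stays so, let go (value of joint lid above 1.65 rad and contact force between the fingers and lid below 0.1 N), for 0.3 s.
2. all the yellow bars lie together in the scoop on the scale, let go (x of bar1 in the frame of scoop between -0.085 and 0.085 m and y of bar1 in the frame of scoop between -0.078 and 0.078 m and z of bar1 in the frame of scoop between 0 and 0.06 m and x of bar2 in the frame of scoop between -0.085 and 0.085 m and y of bar2 in the frame of scoop between -0.078 and 0.078 m and z of bar2 in the frame of scoop between 0 and 0.06 m and x of bar3 in the frame of scoop between -0.085 and 0.085 m and y of bar3 in the frame of scoop between -0.078 and 0.078 m and z of bar3 in the frame of scoop between 0 and 0.06 m and x of bar4 in the frame of scoop between -0.085 and 0.085 m and y of bar4 in the frame of scoop between -0.078 and 0.078 m and z of bar4 in the frame of scoop between 0 and 0.06 m and horizontal distance between scoop and scale below 0.07 m and angle between scoop's own z axis and vertical below 0.08 rad and contact force between the fingers and scoop below 0.1 N and contact force between the fingers and bar1 below 0.1 N and contact force between the fingers and bar2 below 0.1 N and contact force between the fingers and bar3 below 0.1 N and contact force between the fingers and bar4 below 0.1 N), for 0.5 s.
3. the scoop is tipped with its open edge over the carton, and a bar or more lies in the carton (angle between scoop's own z axis and vertical above 0.3 rad and horizontal distance between scoop_mouth and carton below 0.11 m and ((x of bar1 in the frame of carton between -0.095 and 0.095 m and y of bar1 in the frame of carton between -0.095 and 0.095 m and z of bar1 in the frame of carton between 0 and 0.078 m) or (x of bar2 in the frame of carton between -0.095 and 0.095 m and y of bar2 in the frame of carton between -0.095 and 0.095 m and z of bar2 in the frame of carton between 0 and 0.078 m) or (x of bar3 in the frame of carton between -0.095 and 0.095 m and y of bar3 in the frame of carton between -0.095 and 0.095 m and z of bar3 in the frame of carton between 0 and 0.078 m) or (x of bar4 in the frame of carton between -0.095 and 0.095 m and y of bar4 in the frame of carton between -0.095 and 0.095 m and z of bar4 in the frame of carton between 0 and 0.078 m))), for 0.1 s.
At the end, for the whole second after the job is handed in: Every yellow bar lies in the carton (below its rim), the carton stands on the counter, the scoop stands flat on the scale's platform with its centre within 40 mm of the scale's centre, both blue bars are in the bin, the lid is shut (within 0.05 rad), and all is at rest (x of bar1 in the frame of carton between -0.095 and 0.095 m and y of bar1 in the frame of carton between -0.095 and 0.095 m and z of bar1 in the frame of carton between 0 and 0.078 m and x of bar2 in the frame of carton between -0.095 and 0.095 m and y of bar2 in the frame of carton between -0.095 and 0.095 m and z of bar2 in the frame of carton between 0 and 0.078 m and x of bar3 in the frame of carton between -0.095 and 0.095 m and y of bar3 in the frame of carton between -0.095 and 0.095 m and z of bar3 in the frame of carton between 0 and 0.078 m and x of bar4 in the frame of carton between -0.095 and 0.095 m and y of bar4 in the frame of carton between -0.095 and 0.095 m and z of bar4 in the frame of carton between 0 and 0.078 m and horizontal distance between scoop and scale below 0.04 m and z of scoop in the frame of scale between 0.052 and 0.068 m and angle between scoop's own z axis and vertical below 0.08 rad and x of blue1 in the frame of bin between -0.09 and 0.09 m and y of blue1 in the frame of bin between -0.125 and 0.125 m and z of blue1 in the frame of bin between 0.02 and 0.075 m and x of blue2 in the frame of bin between -0.09 and 0.09 m and y of blue2 in the frame of bin between -0.125 and 0.125 m and z of blue2 in the frame of bin between 0.02 and 0.075 m and value of joint lid below 0.05 rad and angle between carton's own z axis and vertical below 0.1 rad and height (world z) of carton below 0.01 m and linear speed of each of bar1, bar2, bar3, bar4, scoop, carton below 0.03 m/s); the robot touches nothing.
It fails at once if other goods on the counter are knocked over or pushed more than 5 cm (angle between any of jar1, jar2, oil, lotion, tub1, tub2, tea's own z axis and vertical above 0.5 rad or distance of any of jar1, jar2, oil, lotion, tub1, tub2, tea from where it was at the start of the episode above 0.05 m).
It fails at once if a bar falls on the ground (height (world z) of any of bar1, bar2, bar3, bar4, blue1, blue2 below -0.1 m).
Of bar1, bar2, bar3, bar4 only 2 to 4 are there at a start; the rules pass over those that are not, and their reading is None.
At some moment in a run one of carton, scoop may be knocked a few centimetres aside while the robot is not near it.
Once in a run the grip may slacken for a moment while it holds something.
It also fails if it takes over 210 s, if anything falls off the work surface, if the arm or the gripper's body presses on something with over 40 N, if the wrist force passes 120 N, or if a joint passes its speed limit or range.

ROBOT

A 6-joint arm with a two-finger parallel gripper is mounted at the origin on the work surface. World frame = base frame: x ahead of the robot, y to its left, z up, the work surface at z = 0. Lengths are in m, angles in degrees, forces in N, time in s.
With the tool pointing down it reaches from about 0.275 to 0.85 m from the base axis. Payload 5.2 kg.
Tool frame: the origin (TCP) lies between the finger pads; the fingertips stand 22 mm ahead of it and the grasp point (between the pads) lies 3 mm ahead of it; z points along the fingers, x is the direction in which the jaws open and shut, and the axes are right-handed (so a half turn about z gives the same grasp; the last joint's range is limited). The gripper opens to 85 mm and grips with 20 to 120 N. Pads are 22 mm wide; open, the fingers measure 114 mm over their backs; the gripper's body (76 mm by 85 mm) begins 54 mm behind the grasp point. The pads swing forward as they close: fully open they stand 13 mm farther back than shut.
Start: joints at [59.313, 14.817, 87.949, -0, 77.235, -11.62], TCP at [0.18, 0.52, 0.253] pointing down, gripper open.
Joint ranges: [-179.93, 179.93], [-52.35, 119.4], [10.71, 147.94], [-69.91, 249.91], [12.55, 155.21], [-178.61, 178.61]. Speed limits (degrees/s): [147.25, 147.25, 180, 180, 180, 180].

INTERFACE

Orientations are given as [roll, pitch, yaw] about the fixed x, y, z axes, in that order (R = Rz(yaw) Ry(pitch) Rx(roll)).
In Python, from station import arm gives the robot as it stands.
- The arm moves only by the tool play_rows, never from a script. Its argument "deltas" is a list of rows, each an object with "jaw": the opening, from 0 (shut) to 1 (fully open); "xyz": the shift along the tool's x, y, z in cm, a list of three; "spin": the turn about the tool's z in degrees. A call has exactly 10 rows; each row is the pose to reach, as a shift and turn from the pose commanded when the call began, along the tool's axes at that moment; what a row does not reach only later rows make up. A row lasts 1/8 s, in which the tool goes at most 62.5 mm and 10.7 degrees, less where a joint would pass 70% of its speed; a pose out of reach is approached as far as the arm can. A call with a gripper value outside its range is refused whole. The fingers move at their own pace and stop on an object; "newtons" is the grip in N (left out, the last holds). Time passes only in rows, so rows that repeat a pose let the fingers close, or fill a call up. It gives the time, the measured TCP pose, the force and the opening at its end, in the units of the state.
- arm.read_state(): the state, without advancing time (a new reading comes with each control period).
- arm.snapshot(name): name is "side" or "top"; returns a dict with "color" (400x640x3 uint8, blue, green, red), "depth" (400x640 float32, m along the optical axis (not along the pixel's ray), 0 where there is no reading), "fov_y" (degrees; the focal length in pixels is half the picture's height over the tangent of half this angle, whatever the lens; pixels are square), "cx", "cy" (the principal point, pixels), "view" (4x4, takes a point from world to camera coordinates). Camera axes: x right, y down, z forward; pixel columns grow to the right and rows downward; lengths in m; the calibration is good to about 2 mm. A picture is of the moment at which its call begins.
- arm.job_done(): hands the job in, once; it reports no verdict.
The state is a dict: "t": time; "q": joint angles; "dq": joint speeds; "tau": joint torques, N m; "tool_pos": TCP position; "orientation": TCP orientation; "ft_force": force on the tool from outside, world axes, zero at the start; "torque": the same for the moment, N m; "finger_gap": finger opening in m.
Only numpy, scipy, OpenCV 4.12 (cv2) and the standard library are available. Lean on these libraries where they do the work, as an engineer would, in place of code of your own. Each camera call takes 0.05 s, during which the arm holds its last target. There are 200 camera calls.

## Working session

There is one attempt and no reset: what is moved stays moved. The work goes in short steps, Python scripts to look and compute and a tool call to move; the robot and the scene stay as the last step left them, time stands still between calls to the robot, and variables do not carry over. Pictures are saved under pics/ and viewed, about 12 in all and at most 16, crops included, and the job is handed in when it is done.

Besides the shell and the picture viewer there is one more tool, called after "Request:" in YAML: its name, and indented under it one key for each argument. play_rows: Moves the arm, as the interface text tells. Its arguments: {"type":"object","properties":{"deltas":{"type":"array","items":{"type":"object","properties":{"jaw":{"type":"number"},"xyz":{"type":"array","items":{"type":"number"}},"spin":{"type":"number"}}}},"newtons":{"type":"number"}},"required":["deltas"]}

```bash
ls; mkdir -p pics
cat > h.py <<'E'
import numpy as np, cv2
from station import arm
def snap(n):
    s=arm.snapshot(n); f=200/np.tan(np.radians(s['fov_y']/2)); s['f']=f
    return s
def pts(s):
    d=s['depth']; v,u=np.mgrid[:400,:640]; f=s['f']
    P=np.stack([(u-s['cx'])/f*d,(v-s['cy'])/f*d,d,np.ones_like(d)],-1)
    return (P@np.linalg.inv(s['view']).T)[...,:3]
E
python3 - <<'E'
from h import *
s=arm.read_state(); print(s['tool_pos'],s['orientation'],s['finger_gap'],s['t'])
for n in('top','side'):
    s=snap(n); cv2.imwrite(f'pics/{n}0.png',s['color']); np.savez(f'{n}0.npz',**s); print(n,s['f'],s['cx'],s['cy'],np.linalg.inv(s['view']).round(3).tolist())
E
```

```text
pics
[0.1793839  0.51939653 0.25247366] [-1.79977887e+02  1.02958434e-01  7.09321574e+01] 0.08530177571737829 0.0
top 498.89886169886364 317.6141643760961 200.96290890446159 [[-0.027, -0.997, 0.075, 0.455], [-1.0, 0.027, -0.001, -0.034], [-0.001, -0.075, -0.997, 1.958], [0.0, 0.0, 0.0, 1.0]]
side 452.767755935007 311.42890916608127 207.23836518109184 [[0.99, -0.093, 0.108, 0.411], [-0.142, -0.571, 0.809, -1.405], [-0.014, -0.816, -0.578, 1.084], [0.0, 0.0, 0.0, 1.0]]
```

View pics/top0.png

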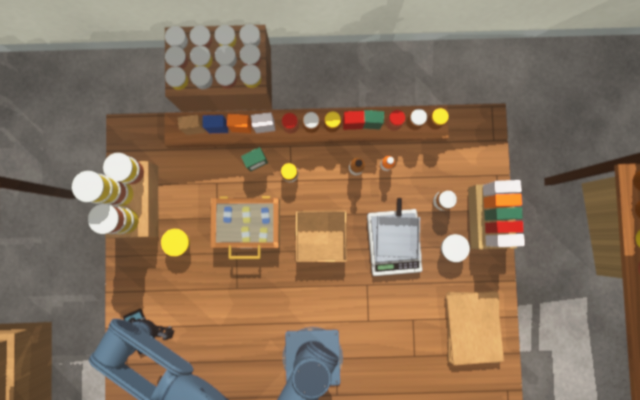

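View pics/side0.png

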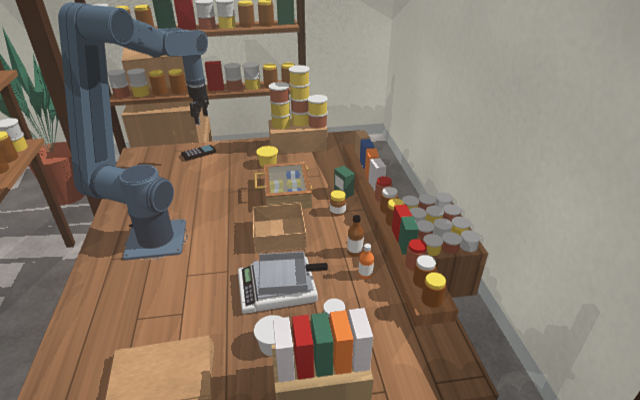

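The top view shows the bin at about (245,223) with its bar at (245,257). The carton is at (320,238), the scale and scoop at (395,242), and the handle at (398,205). Goods stand around them. I'll zoom in next.

Run:
```python
from h import *
s=dict(np.load('top0.npz')); c=s['color'][140:285,200:470]; cv2.imwrite('pics/crop0.png',cv2.resize(c,None,fx=2.95,fy=2.95,interpolation=cv2.INTER_CUBIC))
P=pts(s)
for n,(u,v) in dict(bin=(245,223),bar=(245,258),carton=(320,243),scoopfl=(396,240),handle=(398,205),counter=(350,290),binrim=(245,199),lot=(387,164),oil=(356,166)).items(): print(n,P[v,u].round(3))
```

```text
bin [0.52  0.241 0.078]
bar [0.389 0.243 0.074]
carton [ 0.437 -0.04   0.001]
scoopfl [ 0.441 -0.329  0.055]
handle [ 0.571 -0.335  0.097]
counter [ 0.252 -0.151  0.004]
binrim [0.61  0.238 0.087]
lot [ 0.727 -0.3    0.096]
oil [ 0.718 -0.181  0.125]
```

View pics/crop0.png

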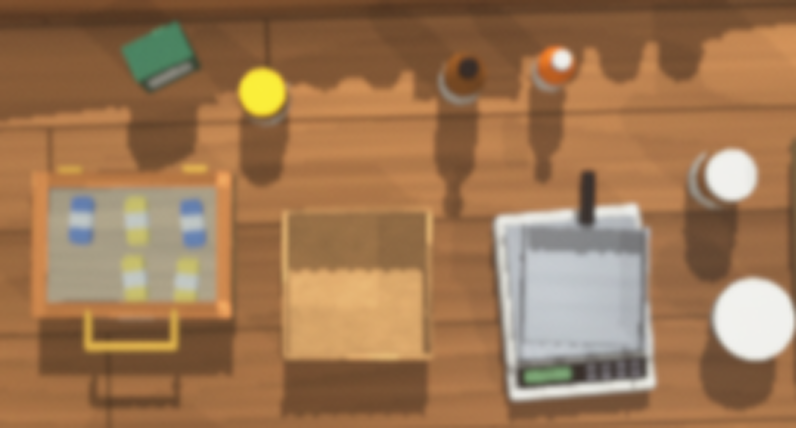

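The crop shows three yellow bars at crop px (135,220), (133,277), (186,278) and two blue bars. The grab bar runs from (88,347) to (178,347). The carton spans (283..432, 211..357), and the scoop handle runs (587,172)–(587,222). I'll cast rays onto planes at the known heights.

```bash
cat >> h.py <<'E'
def ray(s,u,v,z):
    M=np.linalg.inv(s['view']); d=M[:3,:3]@np.array([(u-s['cx'])/s['f'],(v-s['cy'])/s['f'],1]); o=M[:3,3]
    return (o+d*(z-o[2])/d[2])
def blobs(s,lo,hi,box,z,amin=15):
    u0,v0,u1,v1=box; h=cv2.cvtColor(s['color'],cv2.COLOR_BGR2HSV)[v0:v1,u0:u1]
    m=cv2.inRange(h,lo,hi); n,l,st,c=cv2.connectedComponentsWithStats(m)
    return [(int(st[i,4]),(c[i]+[u0,v0]).round(1).tolist(),st[i,:4].tolist(),ray(s,*(c[i]+[u0,v0]),z).round(4).tolist()) for i in range(1,n) if st[i,4]>=amin]
E
python3 - <<'E'
from h import *
s=dict(np.load('top0.npz'))
R=lambda a,b,z:ray(s,200+a/2.95-.33,140+b/2.95-.33,z).round(4)
for n,a,b,z in [('bar L',88,347,.072),('bar R',178,347,.072),('hinge L',35,173,.075),('hinge R',231,173,.075),('front L',34,318,.075),('frontR',232,316,.075),
 ('cart TL',284,212,.075),('TR',432,210,.075),('BL',282,357,.075),('BR',430,357,.075),('scale TL',497,219,.05),('TR',637,207,.05),('BL',512,399,.05),('BR',655,385,.05),
 ('handle top',587,172,.1),('handle bot',587,222,.1),('mouth L',523,348,.063),('mouth R',640,345,.063),('lipTL',523,228,.095),('lipTR',648,228,.095)]: print(n,R(a,b,z))
print('yel');[print(b) for b in blobs(s,(22,70,100),(35,255,255),(213,202,277,246),.06)]
print('blue');[print(b) for b in blobs(s,(100,60,60),(125,255,255),(213,202,277,246),.06)]
print('brass');[print(b) for b in blobs(s,(18,120,100),(30,255,255),(222,244,268,264),.072)]
h=cv2.cvtColor(s['color'],cv2.COLOR_BGR2HSV);print(h[214,245],h[258,245],h[214,228])
E
```

```text
bar L [0.3932 0.3017 0.072 ]
bar R [0.3901 0.187  0.072 ]
hinge L [0.6173 0.3661 0.075 ]
hinge R [0.6104 0.1145 0.075 ]
front L [0.4319 0.3695 0.075 ]
frontR [0.4276 0.1171 0.075 ]
cart TL [0.5585 0.0477 0.075 ]
TR [ 0.5559 -0.142   0.075 ]
BL [0.3739 0.0546 0.075 ]
BR [ 0.3688 -0.1335  0.075 ]
scale TL [ 0.5432 -0.2273  0.05  ]
TR [ 0.5539 -0.4095  0.05  ]
BL [ 0.3112 -0.2386  0.05  ]
BR [ 0.3241 -0.4231  0.05  ]
handle top [ 0.5974 -0.3383  0.1   ]
handle bot [ 0.534  -0.3358  0.1   ]
mouth L [ 0.3765 -0.2535  0.063 ]
mouth R [ 0.3763 -0.4034  0.063 ]
lipTL [ 0.5289 -0.2553  0.095 ]
lipTR [ 0.5245 -0.4135  0.095 ]
yel
(45, [245.5, 208.5], [29, 4, 9, 6], [0.5761, 0.2404, 0.06])
(47, [246.3, 220.3], [29, 16, 9, 6], [0.5311, 0.2381, 0.06])
(46, [244.6, 228.4], [28, 24, 9, 6], [0.5005, 0.2449, 0.06])
(45, [263.3, 229.3], [46, 25, 9, 6], [0.495, 0.1739, 0.06])
(37, [245.9, 239.3], [28, 35, 10, 5], [0.459, 0.2405, 0.06])
(29, [262.2, 239.8], [45, 36, 10, 4], [0.4555, 0.1787, 0.06])
blue
(30, [227.7, 208.9], [12, 5, 7, 5], [0.5763, 0.3081, 0.06])
(28, [264.3, 210.0], [49, 6, 6, 5], [0.5684, 0.1687, 0.06])
(28, [226.9, 219.2], [11, 15, 7, 5], [0.5372, 0.3118, 0.06])
(28, [265.6, 220.1], [50, 16, 6, 5], [0.5296, 0.1644, 0.06])
brass
(204, [243.6, 254.8], [6, 1, 33, 15], [0.401, 0.2485, 0.072])
[ 70   8 199] [ 20 166 189] [ 81   9 197]
```

```bash
cat >> h.py <<'E'
def go(x,y,z,yaw=None):
    s=arm.read_state(); p=s['tool_pos']; a=s['orientation'][2]; t=np.radians(a)
    d=np.array([x,y,z])-p
    sp=0 if yaw is None else (a-yaw+180)%360-180
    print('xyz cm',(100*np.array([d@[np.cos(t),np.sin(t),0],d@[np.sin(t),-np.cos(t),0],-d[2]])).round(2),'spin',round(sp,1),'at',p.round(4),round(a,1),s['t'])
E
python3 -c "
from h import *
go(.3915,.244,.13,-1.5); go(.3915,.244,.075,-1.5)"
```

```text
xyz cm [-19.1   29.04  12.25] spin 72.4 at [0.1794 0.5194 0.2525] 70.9 0.1
xyz cm [-19.1   29.04  17.75] spin 72.4 at [0.1794 0.5194 0.2525] 70.9 0.1
```

Request:
play_rows:
  deltas:
    - {"xyz":[-2,3,1],"spin":7,"jaw":0.36}
    - {"xyz":[-5,7,3],"spin":16,"jaw":0.36}
    - {"xyz":[-8,12,5],"spin":26,"jaw":0.36}
    - {"xyz":[-11,17,7],"spin":36,"jaw":0.36}
    - {"xyz":[-14,21,9],"spin":46,"jaw":0.36}
    - {"xyz":[-17,25,11],"spin":56,"jaw":0.36}
    - {"xyz":[-18.5,28,12],"spin":65,"jaw":0.36}
    - {"xyz":[-19.1,29,12.2],"spin":72.4,"jaw":0.36}
    - {"xyz":[-19.1,29,12.2],"spin":72.4,"jaw":0.36}
    - {"xyz":[-19.1,29,12.2],"spin":72.4,"jaw":0.36}
  newtons: 40

```text
t: 1.35
tool_pos: [0.3909, 0.2449, 0.1313]
orientation: [-180.0, 0.0, -1.3]
ft_force: [0.1, 0.9, 0.2]
finger_gap: 0.0304
```

Run:
```python
from h import *
go(.3915,.244,.075,-1.5); print(arm.read_state()['finger_gap'])
s=snap('side'); P=s['view']@[.3915,.244,.075,1]; u=int(P[0]/P[2]*s['f']+s['cx']);v=int(P[1]/P[2]*s['f']+s['cy']); print(u,v)
cv2.imwrite('pics/s1.png',cv2.resize(s['color'][v-60:v+50,max(0,u-70):u+90],None,fx=4,fy=4,interpolation=cv2.INTER_CUBIC))
```

```text
xyz cm [0.06 0.09 5.63] spin 0.2 at [0.3909 0.2449 0.1313] -1.3 1.35
0.030448194674530825
254 179
```

View pics/s1.png

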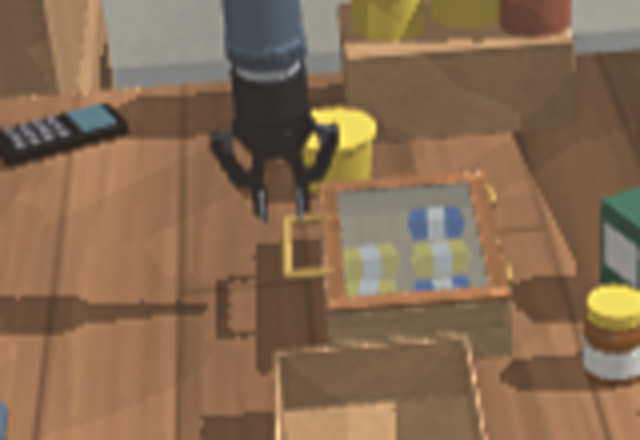

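The gripper straddles the brass bar at crop (285,215)–(290,275), with the fingers on either side of it. Now I'll descend and close.

Request:
play_rows:
  deltas:
    - {"xyz":[0,0,2],"spin":0,"jaw":0.36}
    - {"xyz":[0,0,4],"spin":0,"jaw":0.36}
    - {"xyz":[0,0,5.6],"spin":0,"jaw":0.36}
    - {"xyz":[0,0,5.6],"spin":0,"jaw":0.36}
    - {"xyz":[0,0,5.6],"spin":0,"jaw":0}
    - {"xyz":[0,0,5.6],"spin":0,"jaw":0}
    - {"xyz":[0,0,5.6],"spin":0,"jaw":0}
    - {"xyz":[0,0,5.6],"spin":0,"jaw":0}
    - {"xyz":[0,0,5.6],"spin":0,"jaw":0}
    - {"xyz":[0,0,5.6],"spin":0,"jaw":0}
  newtons: 40

```text
t: 2.65
tool_pos: [0.3917, 0.2451, 0.076]
orientation: [-179.9, -0.1, -1.5]
ft_force: [-2.4, 2.5, 6.8]
finger_gap: 0.0082
```

Request:
play_rows:
  deltas:
    - {"xyz":[0.09,0,-1.55],"spin":0,"jaw":0}
    - {"xyz":[0.34,0,-3.5],"spin":0,"jaw":0}
    - {"xyz":[0.76,0,-5.4],"spin":0,"jaw":0}
    - {"xyz":[1.35,0,-7.26],"spin":0,"jaw":0}
    - {"xyz":[2.1,0,-9.07],"spin":0,"jaw":0}
    - {"xyz":[3.0,0,-10.8],"spin":0,"jaw":0}
    - {"xyz":[4.05,0,-12.45],"spin":0,"jaw":0}
    - {"xyz":[5.24,0,-14.0],"spin":0,"jaw":0}
    - {"xyz":[6.56,0,-15.44],"spin":0,"jaw":0}
    - {"xyz":[8.0,0,-16.76],"spin":0,"jaw":0}

```text
t: 3.9
tool_pos: [0.467, 0.2432, 0.2436]
orientation: [-180.0, 0.5, -1.4]
ft_force: [-14.1, 3.4, 12.4]
finger_gap: 0.0085
```

Request:
play_rows:
  deltas:
    - {"xyz":[1.55,0,-1.19],"spin":0,"jaw":0}
    - {"xyz":[3.2,0,-2.24],"spin":0,"jaw":0}
    - {"xyz":[4.93,0,-3.14],"spin":0,"jaw":0}
    - {"xyz":[6.74,0,-3.89],"spin":0,"jaw":0}
    - {"xyz":[8.6,0,-4.48],"spin":0,"jaw":0}
    - {"xyz":[10.51,0,-4.9],"spin":0,"jaw":0}
    - {"xyz":[12.45,0,-5.15],"spin":0,"jaw":0}
    - {"xyz":[14.4,0,-5.24],"spin":0,"jaw":0}
    - {"xyz":[16.35,0,-5.15],"spin":0,"jaw":0}
    - {"xyz":[18.2,0,-4.9],"spin":0,"jaw":0}

```text
t: 5.15
tool_pos: [0.654, 0.2388, 0.293]
orientation: [-179.9, -0.1, -1.4]
ft_force: [-1.3, 3.7, -8.3]
finger_gap: 0.0084
```

Request:
play_rows:
  deltas:
    - {"xyz":[0.2,0,0],"spin":0,"jaw":0.5}
    - {"xyz":[0.2,0,0],"spin":0,"jaw":0.5}
    - {"xyz":[0.2,0,0],"spin":0,"jaw":0.5}
    - {"xyz":[0.6,0,0],"spin":0,"jaw":0.5}
    - {"xyz":[0.6,0,-1.5],"spin":0,"jaw":0.5}
    - {"xyz":[0.6,0,-4],"spin":0,"jaw":0.5}
    - {"xyz":[0.6,0,-7],"spin":0,"jaw":0.5}
    - {"xyz":[0.6,0,-9],"spin":0,"jaw":0.5}
    - {"xyz":[-4,0,-9],"spin":0,"jaw":0.5}
    - {"xyz":[-8,0,-9],"spin":0,"jaw":0.5}

```text
t: 6.4
tool_pos: [0.5725, 0.2399, 0.3831]
orientation: [-180.0, -0.1, -1.5]
ft_force: [0.2, -0.4, 0.4]
finger_gap: 0.0429
```

Request:
play_rows:
  deltas:
    - {"xyz":[-4,1,0],"spin":9,"jaw":0.43}
    - {"xyz":[-8,4,0],"spin":19,"jaw":0.43}
    - {"xyz":[-10,9,0],"spin":29,"jaw":0.43}
    - {"xyz":[-11,14,0],"spin":39,"jaw":0.43}
    - {"xyz":[-12,19,0],"spin":49,"jaw":0.43}
    - {"xyz":[-12,24,0],"spin":59,"jaw":0.43}
    - {"xyz":[-12,29,0],"spin":69,"jaw":0.43}
    - {"xyz":[-12,32,0],"spin":79,"jaw":0.43}
    - {"xyz":[-12,34,0],"spin":88.5,"jaw":0.43}
    - {"xyz":[-12,34,0],"spin":88.5,"jaw":0.43}

```text
t: 7.65
tool_pos: [0.4446, -0.0981, 0.383]
orientation: [-179.9, -0.0, -90.1]
ft_force: [0.7, 0.5, -0.0]
finger_gap: 0.0371
```

Run:
```python
from h import *
s=snap('top'); np.savez('top1.npz',**s); cv2.imwrite('pics/t1.png',cv2.resize(s['color'][140:285,200:470],None,fx=2.95,fy=2.95,interpolation=cv2.INTER_CUBIC))
print('yel');[print(b) for b in blobs(s,(22,70,100),(35,255,255),(213,202,277,246),.06)]
print('blue');[print(b) for b in blobs(s,(100,60,60),(125,255,255),(213,202,277,246),.06)]
P=pts(s); print(P[214,245],P[234,262]); go(.55,.24,.1,-90)
```

```text
yel
(49, [245.6, 209.2], [29, 4, 8, 7], [0.5736, 0.24, 0.06])
(51, [246.5, 219.6], [30, 14, 8, 8], [0.5337, 0.2373, 0.06])
(48, [244.5, 229.0], [28, 24, 8, 7], [0.4983, 0.2452, 0.06])
(48, [263.5, 230.0], [47, 25, 8, 7], [0.4925, 0.1734, 0.06])
(52, [246.0, 239.3], [29, 34, 9, 7], [0.4591, 0.2401, 0.06])
(53, [262.0, 240.3], [45, 35, 9, 7], [0.4535, 0.1796, 0.06])
blue
(32, [227.5, 208.9], [11, 5, 8, 5], [0.5764, 0.309, 0.06])
(29, [264.2, 210.0], [48, 6, 7, 5], [0.5684, 0.1691, 0.06])
(31, [226.8, 219.3], [11, 15, 7, 6], [0.5369, 0.312, 0.06])
(32, [265.3, 220.3], [49, 16, 7, 6], [0.5289, 0.1655, 0.06])
[0.55498347 0.24199316 0.06363212] [0.47751036 0.18015132 0.05164322]
xyz cm [-33.69 -10.61  28.29] spin 0.1 at [ 0.4446 -0.0971  0.3829] -89.9 7.7
```

View pics/t1.png

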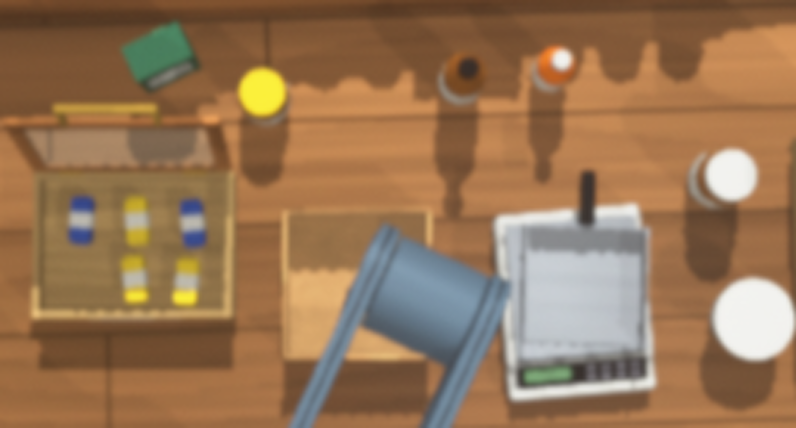

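The lid stays open against its stop; its bar is now at crop (105,107). All five bars are uncovered. I'll pick bar C at (0.473, 0.1765) first.

Request:
play_rows:
  deltas:
    - {"xyz":[-5,-0.5,3],"spin":2,"jaw":0.47}
    - {"xyz":[-11,-1,7],"spin":4,"jaw":0.47}
    - {"xyz":[-17,-1.7,11],"spin":6,"jaw":0.47}
    - {"xyz":[-22,-2.3,15],"spin":8,"jaw":0.47}
    - {"xyz":[-26,-2.8,19],"spin":9,"jaw":0.47}
    - {"xyz":[-27.4,-2.84,22],"spin":9,"jaw":0.47}
    - {"xyz":[-27.4,-2.84,24],"spin":9,"jaw":0.47}
    - {"xyz":[-27.4,-2.84,24],"spin":9,"jaw":0.47}
    - {"xyz":[-27.4,-2.84,28],"spin":9,"jaw":0.47}
    - {"xyz":[-27.4,-2.84,30],"spin":9,"jaw":0.47}

```text
t: 8.95
tool_pos: [0.4731, 0.1774, 0.0823]
orientation: [-179.9, 0.0, -98.9]
ft_force: [0.2, -1.1, -0.8]
finger_gap: 0.0402
```

```bash
python3 -c "
from h import *
go(.473,.1765,.06,-99)"
```

```text
xyz cm [ 0.1  -0.    2.23] spin 0.1 at [0.4731 0.1774 0.0823] -98.9 8.95
```

Request:
play_rows:
  deltas:
    - {"xyz":[0.1,0,1.2],"spin":0,"jaw":0.47}
    - {"xyz":[0.1,0,2.3],"spin":0,"jaw":0.47}
    - {"xyz":[0.1,0,2.3],"spin":0,"jaw":0}
    - {"xyz":[0.1,0,2.3],"spin":0,"jaw":0}
    - {"xyz":[0.1,0,2.3],"spin":0,"jaw":0}
    - {"xyz":[0.1,0,2.3],"spin":0,"jaw":0}
    - {"xyz":[0.1,0,1],"spin":0,"jaw":0}
    - {"xyz":[0.1,0,-3],"spin":0,"jaw":0}
    - {"xyz":[0.1,0,-7],"spin":0,"jaw":0}
    - {"xyz":[0.1,0,-11],"spin":0,"jaw":0}
  newtons: 50

```text
t: 10.2
tool_pos: [0.4726, 0.1761, 0.1942]
orientation: [-180.0, 0.0, -99.0]
ft_force: [0.8, 0.0, -0.4]
finger_gap: 0.0269
```

```bash
python3 -c "
from h import *
print(arm.read_state()['finger_gap'])
go(.487,-.3015,.16,-91.5)"
```

```text
0.026904685194877136
xyz cm [46.95 -8.86  3.42] spin -7.5 at [0.4726 0.1761 0.1942] -99.0 10.2
```

Request:
play_rows:
  deltas:
    - {"xyz":[3,-0.6,0],"spin":0,"jaw":0}
    - {"xyz":[8,-1.5,0],"spin":-1,"jaw":0}
    - {"xyz":[14,-2.6,0],"spin":-2,"jaw":0}
    - {"xyz":[20,-3.8,0],"spin":-3,"jaw":0}
    - {"xyz":[26,-4.9,0],"spin":-4.5,"jaw":0}
    - {"xyz":[32,-6,0],"spin":-6,"jaw":0}
    - {"xyz":[38,-7.2,1],"spin":-7,"jaw":0}
    - {"xyz":[43,-8.1,2],"spin":-7.5,"jaw":0}
    - {"xyz":[46,-8.7,3],"spin":-7.5,"jaw":0}
    - {"xyz":[46.9,-8.9,3.4],"spin":-7.5,"jaw":0}

```text
t: 11.45
tool_pos: [0.4871, -0.3028, 0.158]
orientation: [180.0, -0.0, -91.6]
ft_force: [0.1, -0.1, -0.6]
finger_gap: 0.0272
```

Run:
```python
from h import *
s=snap('side'); P=s['view']@[.46,-.32,.08,1]; u=int(P[0]/P[2]*s['f']+s['cx']);v=int(P[1]/P[2]*s['f']+s['cy']); print(u,v)
cv2.imwrite('pics/s2.png',cv2.resize(s['color'][v-90:v+60,u-100:u+100],None,fx=4,fy=4,interpolation=cv2.INTER_CUBIC))
go(.487,-.3015,.09,-91.5)
```

```text
283 267
xyz cm [-0.12  0.02  6.76] spin -0.1 at [ 0.4871 -0.3027  0.1576] -91.6 11.5
```

View pics/s2.png

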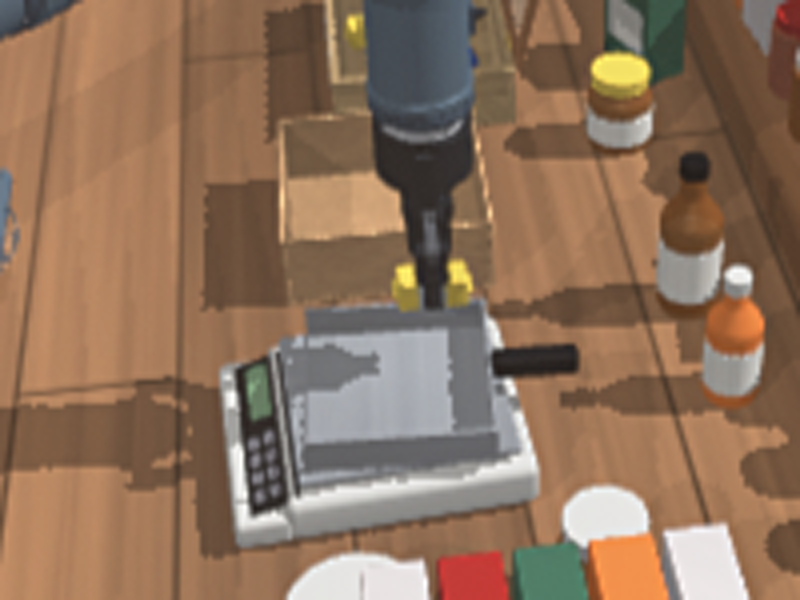

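The bar is held at crop (432,285) above the scoop, which sits in place at (390,385).

Request:
play_rows:
  deltas:
    - {"xyz":[-0.1,0,2],"spin":0,"jaw":0}
    - {"xyz":[-0.1,0,4],"spin":0,"jaw":0}
    - {"xyz":[-0.1,0,6],"spin":0,"jaw":0}
    - {"xyz":[-0.1,0,6.8],"spin":0,"jaw":0}
    - {"xyz":[-0.1,0,6.8],"spin":0,"jaw":0}
    - {"xyz":[-0.1,0,6.8],"spin":0,"jaw":0.44}
    - {"xyz":[-0.1,0,6.8],"spin":0,"jaw":0.44}
    - {"xyz":[-0.1,0,4],"spin":0,"jaw":0.44}
    - {"xyz":[-0.1,0,0],"spin":0,"jaw":0.44}
    - {"xyz":[-0.1,0,-3],"spin":0,"jaw":0.44}

```text
t: 12.75
tool_pos: [0.4879, -0.3004, 0.1902]
orientation: [-179.9, -0.1, -91.5]
ft_force: [0.2, 0.2, -0.5]
finger_gap: 0.0375
```

```bash
python3 -c "
from h import *
go(.4787,.2427,.15,-82.6)"
```

```text
xyz cm [-54.27   2.32   4.02] spin -8.9 at [ 0.4879 -0.3004  0.1902] -91.5 12.75
```

Request:
play_rows:
  deltas:
    - {"xyz":[-5,0.2,0],"spin":0,"jaw":0.47}
    - {"xyz":[-11,0.5,0],"spin":-2,"jaw":0.47}
    - {"xyz":[-17,0.8,0],"spin":-4,"jaw":0.47}
    - {"xyz":[-23,1,0],"spin":-6,"jaw":0.47}
    - {"xyz":[-29,1.3,0],"spin":-7,"jaw":0.47}
    - {"xyz":[-35,1.5,0],"spin":-8,"jaw":0.47}
    - {"xyz":[-41,1.8,0],"spin":-8.9,"jaw":0.47}
    - {"xyz":[-47,2,1],"spin":-8.9,"jaw":0.47}
    - {"xyz":[-52,2.2,2.5],"spin":-8.9,"jaw":0.47}
    - {"xyz":[-54.3,2.3,4],"spin":-8.9,"jaw":0.47}

```text
t: 14.0
tool_pos: [0.4783, 0.2462, 0.1482]
orientation: [-179.9, 0.0, -82.4]
ft_force: [0.1, -1.1, -0.5]
finger_gap: 0.0403
```

```bash
python3 -c "
from h import *
go(.4787,.2427,.06,-82.6)"
```

```text
xyz cm [0.35 0.01 8.82] spin 0.2 at [0.4783 0.2462 0.1482] -82.4 14.0
```

Request:
play_rows:
  deltas:
    - {"xyz":[0.1,0,2],"spin":0,"jaw":0.47}
    - {"xyz":[0.1,0,5],"spin":0,"jaw":0.47}
    - {"xyz":[0.1,0,7.5],"spin":0,"jaw":0.47}
    - {"xyz":[0.1,0,8.9],"spin":0,"jaw":0.47}
    - {"xyz":[0.1,0,8.9],"spin":0,"jaw":0}
    - {"xyz":[0.1,0,8.9],"spin":0,"jaw":0}
    - {"xyz":[0.1,0,8.9],"spin":0,"jaw":0}
    - {"xyz":[0.1,0,8.9],"spin":0,"jaw":0}
    - {"xyz":[0.1,0,6],"spin":0,"jaw":0}
    - {"xyz":[0.1,0,2],"spin":0,"jaw":0}

```text
t: 15.25
tool_pos: [0.4777, 0.2421, 0.1279]
orientation: [179.9, -0.0, -82.6]
ft_force: [0.8, -0.5, -0.2]
finger_gap: 0.0271
```

```bash
python3 -c "
from h import *
print(arm.read_state()['finger_gap'])
go(.485,-.3615,.18,-91.5)"
```

```text
0.027095326649414952
xyz cm [59.95  7.08 -5.21] spin 8.9 at [0.4777 0.2421 0.1279] -82.6 15.25
```

Request:
play_rows:
  deltas:
    - {"xyz":[0,0,-4],"spin":0,"jaw":0}
    - {"xyz":[4,0.5,-6],"spin":0,"jaw":0}
    - {"xyz":[10,1.2,-6],"spin":1,"jaw":0}
    - {"xyz":[16,1.9,-6],"spin":3,"jaw":0}
    - {"xyz":[22,2.6,-6],"spin":5,"jaw":0}
    - {"xyz":[28,3.3,-6],"spin":7,"jaw":0}
    - {"xyz":[34,4,-6],"spin":8.9,"jaw":0}
    - {"xyz":[40,4.7,-6],"spin":8.9,"jaw":0}
    - {"xyz":[46,5.4,-6],"spin":8.9,"jaw":0}
    - {"xyz":[51,6,-6],"spin":8.9,"jaw":0}

```text
t: 16.5
tool_pos: [0.4848, -0.2736, 0.1883]
orientation: [-180.0, -0.0, -91.5]
ft_force: [0.7, -1.0, 0.2]
finger_gap: 0.0274
```

```bash
python3 -c "
from h import *
go(.485,-.3615,.09,-91.5)"
```

```text
xyz cm [ 8.79 -0.26  9.83] spin -0.0 at [ 0.4848 -0.2736  0.1883] -91.5 16.5
```

Request:
play_rows:
  deltas:
    - {"xyz":[4,-0.1,0],"spin":0,"jaw":0}
    - {"xyz":[7.5,-0.2,0],"spin":0,"jaw":0}
    - {"xyz":[9,-0.3,1],"spin":0,"jaw":0}
    - {"xyz":[9,-0.3,4],"spin":0,"jaw":0}
    - {"xyz":[9,-0.3,7],"spin":0,"jaw":0}
    - {"xyz":[9,-0.3,9.5],"spin":0,"jaw":0}
    - {"xyz":[9,-0.3,9.7],"spin":0,"jaw":0}
    - {"xyz":[9,-0.3,9.7],"spin":0,"jaw":0}
    - {"xyz":[9,-0.3,9.7],"spin":0,"jaw":0.44}
    - {"xyz":[9,-0.3,9.7],"spin":0,"jaw":0.44}

```text
t: 17.75
tool_pos: [0.4862, -0.3615, 0.0921]
orientation: [-179.9, -0.1, -91.5]
ft_force: [-0.8, -0.6, 0.5]
finger_gap: 0.0376
```

```bash
python3 -c "
from h import *
go(.5537,.2387,.19,-86)"
```

```text
xyz cm [-60.17  -5.21  -9.79] spin -5.5 at [ 0.4862 -0.3615  0.0921] -91.5 17.75
```

Request:
play_rows:
  deltas:
    - {"xyz":[0,0,-4],"spin":0,"jaw":0.44}
    - {"xyz":[0,0,-9],"spin":0,"jaw":0.44}
    - {"xyz":[-5,-0.4,-9.8],"spin":0,"jaw":0.47}
    - {"xyz":[-11,-1,-9.8],"spin":-1,"jaw":0.47}
    - {"xyz":[-17,-1.5,-9.8],"spin":-2,"jaw":0.47}
    - {"xyz":[-23,-2,-9.8],"spin":-3,"jaw":0.47}
    - {"xyz":[-29,-2.5,-9.8],"spin":-4,"jaw":0.47}
    - {"xyz":[-35,-3,-9.8],"spin":-5.5,"jaw":0.47}
    - {"xyz":[-41,-3.5,-9.8],"spin":-5.5,"jaw":0.47}
    - {"xyz":[-47,-4,-9.8],"spin":-5.5,"jaw":0.47}

```text
t: 19.0
tool_pos: [0.5381, 0.1096, 0.1898]
orientation: [-179.9, -0.0, -86.0]
ft_force: [1.0, -1.1, 0.2]
finger_gap: 0.0404
```

```bash
python3 -c "
from h import *
go(.5537,.2387,.06,-86)"
```

```text
xyz cm [-12.76  -2.47  12.98] spin 0.0 at [0.5381 0.1096 0.1898] -86.0 19.0
```

Request:
play_rows:
  deltas:
    - {"xyz":[-6,-1.2,0],"spin":0,"jaw":0.47}
    - {"xyz":[-11,-2,0],"spin":0,"jaw":0.47}
    - {"xyz":[-13,-2.4,3],"spin":0,"jaw":0.47}
    - {"xyz":[-13,-2.4,7],"spin":0,"jaw":0.47}
    - {"xyz":[-13,-2.4,11],"spin":0,"jaw":0.47}
    - {"xyz":[-13,-2.4,13],"spin":0,"jaw":0.47}
    - {"xyz":[-13,-2.4,13],"spin":0,"jaw":0.47}
    - {"xyz":[-13,-2.4,13],"spin":0,"jaw":0}
    - {"xyz":[-13,-2.4,13],"spin":0,"jaw":0}
    - {"xyz":[-13,-2.4,13],"spin":0,"jaw":0}

```text
t: 20.25
tool_pos: [0.5532, 0.2392, 0.0601]
orientation: [-179.9, 0.0, -86.0]
ft_force: [-0.5, 0.0, 2.2]
finger_gap: 0.0271
```

```bash
python3 -c "
from h import *
go(.421,-.330,.19,-91.5)"
```

```text
xyz cm [ 55.85  17.19 -12.99] spin 5.5 at [0.5532 0.2392 0.0601] -86.0 20.25
```

Request:
play_rows:
  deltas:
    - {"xyz":[0,0,-1],"spin":0,"jaw":0}
    - {"xyz":[0,0,-6],"spin":0,"jaw":0}
    - {"xyz":[3,1,-11],"spin":0,"jaw":0}
    - {"xyz":[8,2.5,-13],"spin":0,"jaw":0}
    - {"xyz":[14,4.3,-13],"spin":1,"jaw":0}
    - {"xyz":[20,6.1,-13],"spin":3,"jaw":0}
    - {"xyz":[26,8,-13],"spin":4,"jaw":0}
    - {"xyz":[32,9.8,-13],"spin":5.5,"jaw":0}
    - {"xyz":[37,11.4,-13],"spin":5.5,"jaw":0}
    - {"xyz":[42,12.9,-13],"spin":5.5,"jaw":0}

```text
t: 21.5
tool_pos: [0.4528, -0.1908, 0.1899]
orientation: [-179.9, -0.0, -91.5]
ft_force: [0.5, 1.0, -0.0]
finger_gap: 0.0271
```

Run:
```python
from h import *
go(.421,-.330,.09,-91.5); print(arm.read_state()['finger_gap'])
s=snap('top'); cv2.imwrite('pics/t2.png',cv2.resize(s['color'][190:290,340:440],None,fx=4,fy=4,interpolation=cv2.INTER_CUBIC))
print('yel');[print(b) for b in blobs(s,(22,70,100),(35,255,255),(340,190,440,290),.089)]
```

```text
xyz cm [14.    2.82  9.99] spin 0.0 at [ 0.4528 -0.1908  0.1899] -91.5 21.5
0.02707039462882169
yel
(52, [388.0, 221.6], [44, 29, 9, 6], [0.5106, -0.2967, 0.089])
(54, [404.4, 221.6], [60, 29, 10, 6], [0.5087, -0.3579, 0.089])
(50, [404.4, 232.8], [61, 40, 8, 7], [0.4672, -0.3562, 0.089])
```

View pics/t2.png

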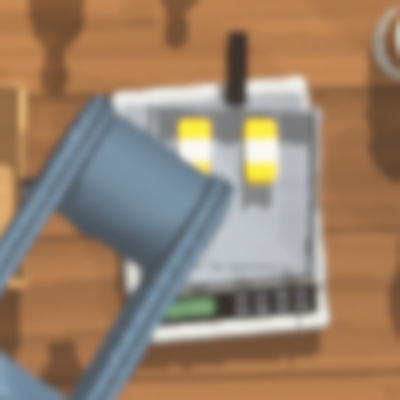

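The scoop hasn't moved, and two bars lie in it at crop (195,145) and (262,150). Now the third.

Request:
play_rows:
  deltas:
    - {"xyz":[5,1,0],"spin":0,"jaw":0}
    - {"xyz":[10,2,0],"spin":0,"jaw":0}
    - {"xyz":[13.5,2.8,1],"spin":0,"jaw":0}
    - {"xyz":[14.2,2.9,4],"spin":0,"jaw":0}
    - {"xyz":[14.2,2.9,7],"spin":0,"jaw":0}
    - {"xyz":[14.2,2.9,9.5],"spin":0,"jaw":0}
    - {"xyz":[14.2,2.9,9.9],"spin":0,"jaw":0}
    - {"xyz":[14.2,2.9,9.9],"spin":0,"jaw":0}
    - {"xyz":[14.2,2.9,9.9],"spin":0,"jaw":0.44}
    - {"xyz":[14.2,2.9,9.9],"spin":0,"jaw":0.44}

```text
t: 22.8
tool_pos: [0.4213, -0.3306, 0.091]
orientation: [-179.9, -0.1, -91.5]
ft_force: [-0.3, 0.5, -0.1]
finger_gap: 0.0376
```

Request:
play_rows:
  deltas:
    - {"xyz":[0,0,-4],"spin":0,"jaw":0.44}
    - {"xyz":[0,0,-9],"spin":0,"jaw":0.44}
    - {"xyz":[0,0,-13],"spin":0,"jaw":0.44}
    - {"xyz":[-5,0,-16],"spin":0,"jaw":0.44}
    - {"xyz":[-11,0,-16],"spin":0,"jaw":0.44}
    - {"xyz":[-17,0,-16],"spin":0,"jaw":0.44}
    - {"xyz":[-23,0,-16],"spin":0,"jaw":0.44}
    - {"xyz":[-29,0,-16],"spin":0,"jaw":0.44}
    - {"xyz":[-35,0,-16],"spin":0,"jaw":0.44}
    - {"xyz":[-40,0,-16],"spin":0,"jaw":0.44}

```text
t: 24.05
tool_pos: [0.4308, 0.0718, 0.2507]
orientation: [-179.9, 0.0, -91.4]
ft_force: [0.4, -0.6, -0.2]
finger_gap: 0.0375
```

Run:
```python
from h import *
s=snap('top'); np.savez('top2.npz',**s); cv2.imwrite('pics/t3.png',cv2.resize(s['color'][190:290,280:440],None,fx=4.5,fy=4.5,interpolation=cv2.INTER_CUBIC))
print('yel');[print(b) for b in blobs(s,(22,70,100),(35,255,255),(340,190,440,290),.089)]
print('handle');[print(b) for b in blobs(s,(0,0,0),(180,255,60),(385,192,410,216),.1)]
st=arm.read_state();print(st['tool_pos'],st['orientation'])
```

```text
yel
(52, [388.0, 221.6], [44, 29, 9, 6], [0.5106, -0.2967, 0.089])
(54, [404.4, 221.6], [60, 29, 10, 6], [0.5087, -0.3579, 0.089])
(55, [388.0, 232.8], [44, 40, 9, 7], [0.4687, -0.2951, 0.089])
(107, [400.5, 236.1], [53, 40, 16, 13], [0.455, -0.3414, 0.089])
(49, [396.9, 250.3], [53, 58, 9, 6], [0.4028, -0.326, 0.089])
handle
[0.43015547 0.07684756 0.2507173 ] [-179.91770999    0.25084308  -91.29053382]
```

View pics/t3.png

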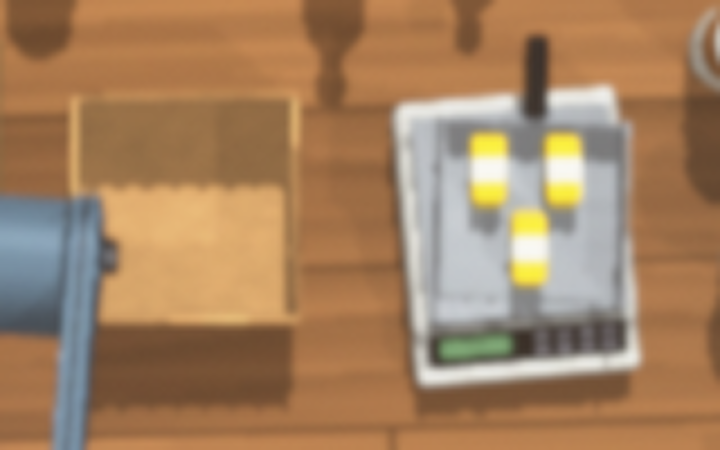

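Three yellow bars lie in the scoop at crop (489,170), (563,170) and (530,247). The handle runs (536,37)–(536,116), and the carton is unmoved. Next I'll go to the handle.

Request:
play_rows:
  deltas:
    - {"xyz":[4,-1.5,0],"spin":0,"jaw":0.45}
    - {"xyz":[9,-3,0],"spin":0,"jaw":0.45}
    - {"xyz":[15,-5,0],"spin":0,"jaw":0.45}
    - {"xyz":[21,-7,0],"spin":0,"jaw":0.45}
    - {"xyz":[27,-9,1],"spin":0,"jaw":0.45}
    - {"xyz":[33,-11,2],"spin":0,"jaw":0.45}
    - {"xyz":[37,-12.5,4],"spin":0,"jaw":0.45}
    - {"xyz":[40,-13.5,7],"spin":0,"jaw":0.45}
    - {"xyz":[40.3,-13.6,9],"spin":0,"jaw":0.45}
    - {"xyz":[40.3,-13.6,9],"spin":0,"jaw":0.45}

```text
t: 25.35
tool_pos: [0.5555, -0.3367, 0.158]
orientation: [179.8, 0.2, -91.5]
ft_force: [0.5, 1.0, -0.2]
finger_gap: 0.0385
```

Run:
```python
from h import *
go(.556,-.3365,.092,-91.5)
```

```text
xyz cm [-0.02 -0.05  6.6 ] spin -0.0 at [ 0.5555 -0.3367  0.158 ] -91.5 25.35
```

Request:
play_rows:
  deltas:
    - {"xyz":[0,0,2],"spin":0,"jaw":0.45}
    - {"xyz":[0,0,4],"spin":0,"jaw":0.45}
    - {"xyz":[0,0,6],"spin":0,"jaw":0.45}
    - {"xyz":[0,0,6.6],"spin":0,"jaw":0.45}
    - {"xyz":[0,0,6.6],"spin":0,"jaw":0.3}
    - {"xyz":[0,0,6.6],"spin":0,"jaw":0.15}
    - {"xyz":[0,0,6.6],"spin":0,"jaw":0}
    - {"xyz":[0,0,6.6],"spin":0,"jaw":0}
    - {"xyz":[0,0,6.6],"spin":0,"jaw":0}
    - {"xyz":[0,0,6.6],"spin":0,"jaw":0}
  newtons: 120

```text
t: 26.6
tool_pos: [0.5574, -0.337, 0.0957]
orientation: [-179.9, -0.1, -91.5]
ft_force: [-1.2, 1.5, 5.8]
finger_gap: 0.0162
```

Request:
play_rows:
  deltas:
    - {"xyz":[0,0,-0.2],"spin":0,"jaw":0}
    - {"xyz":[0,0,-0.5],"spin":0,"jaw":0}
    - {"xyz":[0,0,-1],"spin":0,"jaw":0}
    - {"xyz":[0,0,-1.5],"spin":0,"jaw":0}
    - {"xyz":[0,0,-2],"spin":0,"jaw":0}
    - {"xyz":[0,0,-2.5],"spin":0,"jaw":0}
    - {"xyz":[0,0,-3],"spin":0,"jaw":0}
    - {"xyz":[0,0,-3],"spin":0,"jaw":0}
    - {"xyz":[0,0,-3],"spin":0,"jaw":0}
    - {"xyz":[0,0,-3],"spin":0,"jaw":0}

```text
t: 27.85
tool_pos: [0.5566, -0.3365, 0.1236]
orientation: [180.0, 0.0, -91.5]
ft_force: [1.0, -0.3, -3.1]
finger_gap: 0.016
```

Run:
```python
from h import *
st=arm.read_state();print(st['tool_pos'],st['finger_gap'],st['ft_force'],st['torque'])
s=snap('side'); P=s['view']@[.46,-.32,.08,1]; u=int(P[0]/P[2]*s['f']+s['cx']);v=int(P[1]/P[2]*s['f']+s['cy'])
cv2.imwrite('pics/s3.png',cv2.resize(s['color'][v-70:v+60,u-80:u+90],None,fx=4.5,fy=4.5,interpolation=cv2.INTER_CUBIC))
```

```text
[ 0.55655104 -0.33650197  0.12362078] 0.01600811254419646 [ 0.97337121 -0.31429846 -3.12766459] [ 0.01779451 -0.20074692  0.01268074]
```

View pics/s3.png

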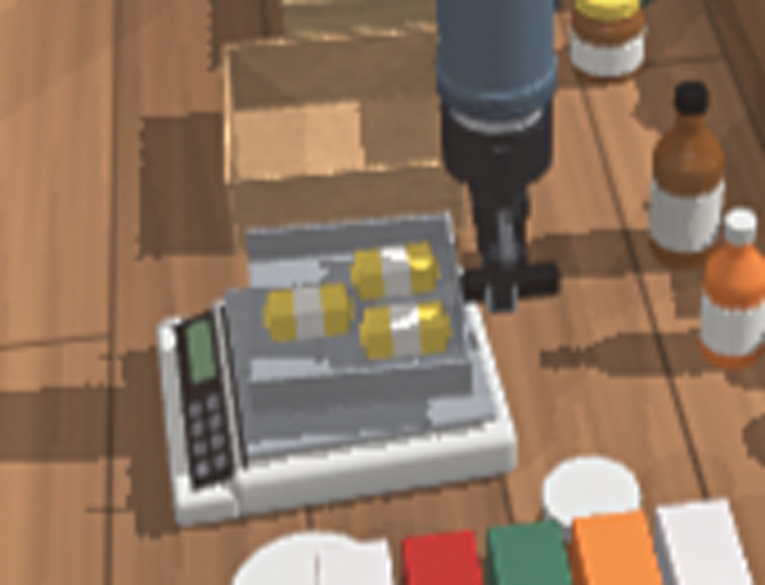

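The scoop hangs level in the grip, handle at crop (510,282), with all three bars in the pan. Measured load is about 3.1 N, as expected. I'll carry it gently to the carton.

Request:
play_rows:
  deltas:
    - {"xyz":[0,0,-0.7],"spin":0,"jaw":0}
    - {"xyz":[0,0,-1.7],"spin":0,"jaw":0}
    - {"xyz":[0,0,-3],"spin":0,"jaw":0}
    - {"xyz":[-0.5,-0.1,-4.3],"spin":0,"jaw":0}
    - {"xyz":[-1.5,-0.3,-5.6],"spin":0,"jaw":0}
    - {"xyz":[-3,-0.6,-6.9],"spin":0,"jaw":0}
    - {"xyz":[-4.5,-0.9,-8],"spin":0,"jaw":0}
    - {"xyz":[-6,-1.2,-9],"spin":0,"jaw":0}
    - {"xyz":[-7.5,-1.6,-9.5],"spin":0,"jaw":0}
    - {"xyz":[-9,-2,-9.7],"spin":0,"jaw":0}
  newtons: 120

```text
t: 29.15
tool_pos: [0.5793, -0.2461, 0.2212]
orientation: [-180.0, -0.0, -91.5]
ft_force: [0.8, 0.1, -2.7]
finger_gap: 0.0162
```

Request:
play_rows:
  deltas:
    - {"xyz":[-2,-0.4,0],"spin":0,"jaw":0}
    - {"xyz":[-4.5,-0.9,0],"spin":0,"jaw":0}
    - {"xyz":[-7,-1.4,0],"spin":0,"jaw":0}
    - {"xyz":[-9.5,-2,0],"spin":0,"jaw":0}
    - {"xyz":[-12,-2.6,0],"spin":0,"jaw":0}
    - {"xyz":[-14.5,-3.3,0],"spin":0,"jaw":0}
    - {"xyz":[-16.8,-4,0],"spin":0,"jaw":0}
    - {"xyz":[-18.5,-4.5,0],"spin":0,"jaw":0}
    - {"xyz":[-19.6,-4.8,0],"spin":0,"jaw":0}
    - {"xyz":[-20.1,-5,0],"spin":0,"jaw":0}

```text
t: 30.4
tool_pos: [0.6341, -0.047, 0.2207]
orientation: [180.0, -0.0, -91.4]
ft_force: [0.0, 0.9, -3.8]
finger_gap: 0.016
```

Run:
```python
from h import *
st=arm.read_state();print(st['tool_pos'],st['finger_gap'],st['ft_force'],st['torque'])
s=snap('side'); P=s['view']@[.5,-.05,.12,1]; u=int(P[0]/P[2]*s['f']+s['cx']);v=int(P[1]/P[2]*s['f']+s['cy'])
cv2.imwrite('pics/s4.png',cv2.resize(s['color'][v-60:v+70,u-90:u+80],None,fx=4.5,fy=4.5,interpolation=cv2.INTER_CUBIC))
```

```text
[ 0.63414491 -0.0470076   0.22074137] 0.016011947155687024 [ 0.03198239  0.87656952 -3.79897674] [-0.01463543 -0.24539077 -0.10730905]
```

View pics/s4.png

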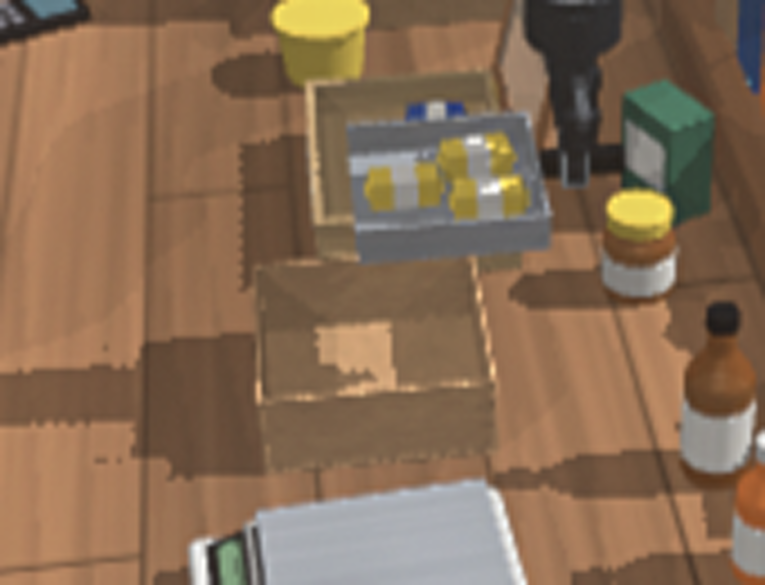

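Run:
```python
from h import *
a=dict(np.load('side0.npz')); s=snap('side')
P=s['view']@[.464,-.14,.04,1]; u=int(P[0]/P[2]*s['f']+s['cx']);v=int(P[1]/P[2]*s['f']+s['cy']); print(u,v)
t=a['color'][v-8:v+12,u-32:u+32]; r=cv2.matchTemplate(s['color'][v-38:v+42,u-62:u+62],t,cv2.TM_CCOEFF_NORMED); print(cv2.minMaxLoc(r))
```

```text
280 241
(-0.3741864860057831, 0.8181211948394775, (36, 51), (30, 30))
```

Request:
play_rows:
  deltas:
    - {"xyz":[0,0,0],"spin":0,"jaw":0}
    - {"xyz":[0,0,0],"spin":0,"jaw":0}
    - {"xyz":[0,0,0],"spin":0,"jaw":0}
    - {"xyz":[0,0,0],"spin":0,"jaw":0}
    - {"xyz":[0,0,0],"spin":0,"jaw":0}
    - {"xyz":[0,0,0],"spin":0,"jaw":0}
    - {"xyz":[0,0,0],"spin":0,"jaw":0}
    - {"xyz":[0,0,0],"spin":0,"jaw":0}
    - {"xyz":[0,0,0],"spin":0,"jaw":0}
    - {"xyz":[0,0,0],"spin":0,"jaw":0}
  newtons: 40

```text
t: 31.75
tool_pos: [0.6341, -0.0475, 0.2209]
orientation: [-180.0, 0.0, -91.5]
ft_force: [-0.3, 0.7, -4.2]
finger_gap: 0.0161
```

Run:
```python
from h import *
st=arm.read_state();print(st['tool_pos'],st['finger_gap'],st['ft_force'],st['torque'])
s=snap('side'); 
[print(b) for b in blobs(s,(20,90,80),(35,255,255),(200,130,340,270),.1)]
m=lambda p:(lambda q:(q[:2]/q[2]*s['f']+[s['cx'],s['cy']]).round())( (s['view']@[*p,1])[:3])
for th in(0,20,40,60): c,n=np.cos(np.radians(th)),np.sin(np.radians(th)); print(th,'near mouth corner',m([.634-.18*c,-.125,.19-.18*n]))
```

```text
[ 0.63411694 -0.0475198   0.22092886] 0.016084953018895228 [-0.33037667  0.7065537  -4.15228337] [-0.04299897 -0.1842949  -0.02390531]
(381, [267.1, 155.3], [56, 15, 22, 23], [0.4548, 0.4041, 0.1])
(94, [308.1, 186.6], [104, 47, 10, 19], [0.6015, 0.1162, 0.1])
(162, [295.1, 187.7], [88, 49, 14, 18], [0.5491, 0.1168, 0.1])
(53, [279.8, 189.4], [77, 55, 6, 10], [0.4875, 0.1141, 0.1])
(95, [335.3, 195.1], [131, 59, 9, 13], [0.6983, 0.0382, 0.1])
0 near mouth corner [275. 206.]
20 near mouth corner [279. 220.]
40 near mouth corner [288. 231.]
60 near mouth corner [302. 238.]
```

The carton is unmoved, and there is no tip at 40 N. I'll lower the grip to 20 N.

Request:
play_rows:
  deltas:
    - {"xyz":[0,0,0],"spin":0,"jaw":0}
    - {"xyz":[0,0,0],"spin":0,"jaw":0}
    - {"xyz":[0,0,0],"spin":0,"jaw":0}
    - {"xyz":[0,0,0],"spin":0,"jaw":0}
    - {"xyz":[0,0,0],"spin":0,"jaw":0}
    - {"xyz":[0,0,0],"spin":0,"jaw":0}
    - {"xyz":[0,0,0],"spin":0,"jaw":0}
    - {"xyz":[0,0,0],"spin":0,"jaw":0}
    - {"xyz":[0,0,0],"spin":0,"jaw":0}
    - {"xyz":[0,0,0],"spin":0,"jaw":0}
  newtons: 20

```text
t: 33.05
tool_pos: [0.6341, -0.0475, 0.2209]
orientation: [180.0, -0.0, -91.5]
ft_force: [0.2, 0.3, -4.4]
finger_gap: 0.0161
```

Run:
```python
from h import *
st=arm.read_state();print(st['tool_pos'],st['finger_gap'],st['ft_force'],st['torque'])
s=snap('side'); 
[print(b) for b in blobs(s,(20,90,80),(35,255,255),(270,165,330,270),.1)]
cv2.imwrite('pics/s5.png',cv2.resize(s['color'][130:270,220:360],None,fx=4,fy=4,interpolation=cv2.INTER_CUBIC))
```

```text
[ 0.63412105 -0.04754027  0.22091883] 0.01610155199956668 [ 0.2031307   0.34010972 -4.3983263 ] [-0.00905801 -0.26006484 -0.01447403]
(93, [307.8, 186.4], [33, 12, 10, 19], [0.6006, 0.1177, 0.1])
(155, [294.8, 187.7], [18, 14, 14, 18], [0.5478, 0.1167, 0.1])
(53, [279.8, 189.4], [7, 20, 6, 10], [0.4875, 0.1141, 0.1])
```

No droop at 20 N. I'll slacken with the jaw setpoint instead, just below the measured gap (0.0161/0.0853 = 0.19), then regrip.

Request:
play_rows:
  deltas:
    - {"xyz":[0,0,0],"spin":0,"jaw":0.15}
    - {"xyz":[0,0,0],"spin":0,"jaw":0.16}
    - {"xyz":[0,0,0],"spin":0,"jaw":0.165}
    - {"xyz":[0,0,0],"spin":0,"jaw":0.17}
    - {"xyz":[0,0,0],"spin":0,"jaw":0.174}
    - {"xyz":[0,0,0],"spin":0,"jaw":0.178}
    - {"xyz":[0,0,0],"spin":0,"jaw":0.181}
    - {"xyz":[0,0,0],"spin":0,"jaw":0.184}
    - {"xyz":[0,0,0],"spin":0,"jaw":0.186}
    - {"xyz":[0,0,0],"spin":0,"jaw":0}
  newtons: 20

```text
t: 34.35
tool_pos: [0.6341, -0.0476, 0.2209]
orientation: [-180.0, -0.0, -91.5]
ft_force: [-0.3, -0.4, -3.6]
finger_gap: 0.0162
```

```bash
cat > chk.py <<'E'
from h import *
st=arm.read_state();print(st['tool_pos'].round(4),st['finger_gap'].round(4),st['ft_force'].round(1),st['torque'].round(2),st['t'])
s=snap('side')
[print(b) for b in blobs(s,(20,90,80),(35,255,255),(200,165,330,270),.1)]
cv2.imwrite('pics/last.png',cv2.resize(s['color'][130:270,220:360],None,fx=4,fy=4,interpolation=cv2.INTER_CUBIC))
E
python3 chk.py
```

```text
Traceback (most recent call last):
  File "chk.py", line 2, in <module>
    st=arm.read_state();print(st['tool_pos'].round(4),st['finger_gap'].round(4),st['ft_force'].round(1),st['torque'].round(2),st['t'])
                                                      ^^^^^^^^^^^^^^^^^^^^^^
AttributeError: 'float' object has no attribute 'round'
```

Request:
play_rows:
  deltas:
    - {"xyz":[0,0,0],"spin":0,"jaw":0.186}
    - {"xyz":[0,0,0],"spin":0,"jaw":0.189}
    - {"xyz":[0,0,0],"spin":0,"jaw":0.191}
    - {"xyz":[0,0,0],"spin":0,"jaw":0.193}
    - {"xyz":[0,0,0],"spin":0,"jaw":0.195}
    - {"xyz":[0,0,0],"spin":0,"jaw":0.197}
    - {"xyz":[0,0,0],"spin":0,"jaw":0.199}
    - {"xyz":[0,0,0],"spin":0,"jaw":0.201}
    - {"xyz":[0,0,0],"spin":0,"jaw":0.203}
    - {"xyz":[0,0,0],"spin":0,"jaw":0}
  newtons: 20

```text
t: 35.6
tool_pos: [0.6341, -0.0475, 0.2209]
orientation: [180.0, -0.0, -91.5]
ft_force: [0.6, 0.1, -3.5]
finger_gap: 0.0177
```

```bash
sed -i "s/st\['finger_gap'\].round(4)/st['finger_gap']/" chk.py; python3 chk.py
```

```text
[ 0.6341 -0.0475  0.2209] 0.01772368153777601 [ 0.6  0.1 -3.5] [-0.03 -0.23 -0.05] 35.6
(19, [266.8, 165.3], [61, 0, 15, 3], [0.448, 0.315, 0.1])
(46, [306.3, 182.8], [103, 13, 7, 10], [0.5985, 0.146, 0.1])
(156, [295.4, 190.2], [89, 16, 13, 18], [0.5481, 0.0982, 0.1])
(52, [280.8, 193.3], [78, 24, 7, 10], [0.489, 0.0853, 0.1])
(49, [309.7, 192.7], [107, 24, 7, 9], [0.6018, 0.0712, 0.1])
```

It is drooping in a controlled way: the front bar dropped about 4 px, roughly 8°. I'll continue a little further.

Request:
play_rows:
  deltas:
    - {"xyz":[0,0,0],"spin":0,"jaw":0.2}
    - {"xyz":[0,0,0],"spin":0,"jaw":0.202}
    - {"xyz":[0,0,0],"spin":0,"jaw":0.203}
    - {"xyz":[0,0,0],"spin":0,"jaw":0.204}
    - {"xyz":[0,0,0],"spin":0,"jaw":0.205}
    - {"xyz":[0,0,0],"spin":0,"jaw":0.205}
    - {"xyz":[0,0,0],"spin":0,"jaw":0.206}
    - {"xyz":[0,0,0],"spin":0,"jaw":0.206}
    - {"xyz":[0,0,0],"spin":0,"jaw":0}
    - {"xyz":[0,0,0],"spin":0,"jaw":0}
  newtons: 20

```text
t: 36.9
tool_pos: [0.6341, -0.0475, 0.221]
orientation: [-180.0, -0.0, -91.5]
ft_force: [-0.0, -0.1, -1.2]
finger_gap: 0.0176
```

```bash
python3 chk.py
```

```text
[ 0.6341 -0.0475  0.221 ] 0.017599536068327547 [-0.  -0.1 -1.2] [ 0.01 -0.06 -0.03] 36.9
(20, [266.4, 165.2], [60, 0, 16, 3], [0.4466, 0.3153, 0.1])
(94, [278.3, 225.3], [74, 54, 10, 16], [0.4623, -0.1192, 0.1])
(49, [266.0, 226.7], [63, 57, 7, 10], [0.4184, -0.1205, 0.1])
(21, [288.0, 232.0], [85, 66, 7, 3], [0.4926, -0.1628, 0.1])
```

View pics/last.png

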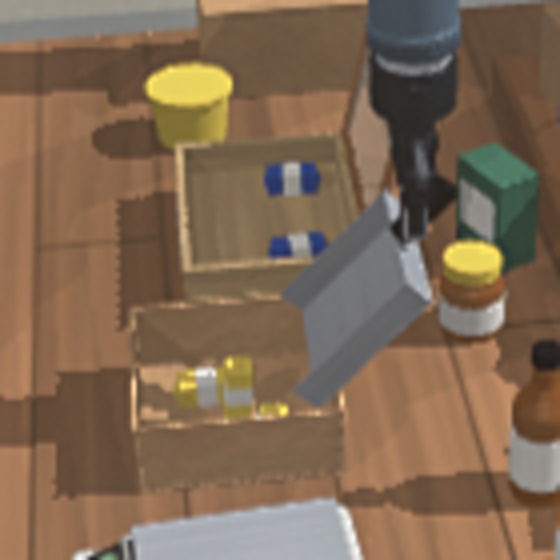

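The picture shows the scoop tipped about 50° over the carton. Yellow bars lie in the carton around crop (185,385), (238,385) and (272,408). I'll regrip hard, lift and move back toward the scale.

Request:
play_rows:
  deltas:
    - {"xyz":[0,0,0],"spin":0,"jaw":0}
    - {"xyz":[0,0,0],"spin":0,"jaw":0}
    - {"xyz":[0,0,-2],"spin":0,"jaw":0}
    - {"xyz":[0,0,-4.5],"spin":0,"jaw":0}
    - {"xyz":[0,0,-7],"spin":0,"jaw":0}
    - {"xyz":[1,0.5,-9],"spin":0,"jaw":0}
    - {"xyz":[4,2,-10],"spin":0,"jaw":0}
    - {"xyz":[7,3.5,-10],"spin":0,"jaw":0}
    - {"xyz":[10,5,-10],"spin":0,"jaw":0}
    - {"xyz":[13,6,-10],"spin":0,"jaw":0}
  newtons: 100

```text
t: 38.2
tool_pos: [0.5701, -0.1768, 0.3212]
orientation: [-180.0, -0.0, -91.5]
ft_force: [0.3, -0.4, -1.3]
finger_gap: 0.0166
```

Run:
```python
from h import *
st=arm.read_state(); p=st['tool_pos']; print(p,st['orientation'],st['finger_gap'],st['ft_force'])
s=snap('side'); np.savez('side5.npz',**s); P=pts(s); h=cv2.cvtColor(s['color'],cv2.COLOR_BGR2HSV)
q=P-p; m=(h[...,1]<60)&(q[...,0]>-.22)&(q[...,0]<-.03)&(abs(q[...,1])<.085)&(q[...,2]<-.02)&(q[...,2]>-.25)&(s['depth']>0)&(h[...,2]>60)
print(m.sum()); A=P[m]
f=A[abs(q[m][:,1])<.06]
# plane fit x,z RANSAC over inner y
best=0;rng=np.random.default_rng(0)
for _ in range(300):
    t=f[rng.choice(len(f),3,False)]; n=np.cross(t[1]-t[0],t[2]-t[0]); n/=np.linalg.norm(n)+1e-12
    i=abs((f-t[0])@n)<.004
    if i.sum()>best: best=i.sum();N=n;I=i
N*=np.sign(N[2]); g=f[I]; print(best,len(f),N.round(3),'tilt',np.degrees(np.arccos(N[2])).round(1)); print(g.min(0).round(3),g.max(0).round(3),g.mean(0).round(3), 'dist of grip to plane',((p-[0,0,.003]-g.mean(0))@N).round(4))
cv2.imwrite('pics/s6.png',cv2.resize(s['color'][120:280,200:360],None,fx=3.6,fy=3.6,interpolation=cv2.INTER_CUBIC))
t=snap('top'); print('carton yel');[print(b) for b in blobs(t,(20,80,80),(36,255,255),(290,205,352,270),.03,8)]
```

```text
[ 0.57009899 -0.17675881  0.3211603 ] [-1.79988318e+02 -6.62915264e-03 -9.14657036e+01] 0.016571875279054134 [ 0.28067451 -0.35482354 -1.33377923]
883
294 295 [-0.736 -0.009  0.677] tilt 47.4
[ 0.472 -0.199  0.165] [ 0.54  -0.117  0.238] [ 0.507 -0.158  0.202] dist of grip to plane 0.0323
carton yel
(40, [327.4, 226.9], [35, 18, 6, 9], [0.4983, -0.0704, 0.03])
(123, [316.1, 236.4], [18, 27, 16, 9], [0.463, -0.0258, 0.03])
(11, [336.5, 232.8], [45, 26, 4, 4], [0.4745, -0.1046, 0.03])
(51, [312.4, 248.2], [18, 40, 9, 7], [0.4181, -0.0101, 0.03])
```

View pics/s6.png

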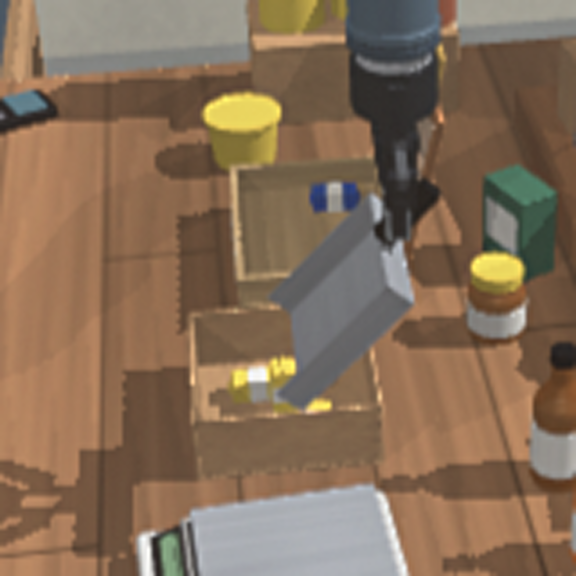

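The pan is tipped at 47° and empty. The bars show in the carton at crop (260,380) and (310,405), and the blue bars are in the bin. Now I'll bring the scoop over the scale.

Request:
play_rows:
  deltas:
    - {"xyz":[1.5,1,0],"spin":0,"jaw":0}
    - {"xyz":[4,2.5,0],"spin":0,"jaw":0}
    - {"xyz":[7,4.4,1],"spin":0,"jaw":0}
    - {"xyz":[10,6.3,2],"spin":0,"jaw":0}
    - {"xyz":[12.5,7.9,3.5],"spin":0,"jaw":0}
    - {"xyz":[14.5,9.1,5],"spin":0,"jaw":0}
    - {"xyz":[15.4,9.7,6.5],"spin":0,"jaw":0}
    - {"xyz":[15.4,9.7,7.1],"spin":0,"jaw":0}
    - {"xyz":[15.4,9.7,7.1],"spin":0,"jaw":0}
    - {"xyz":[15.4,9.7,7.1],"spin":0,"jaw":0}
  newtons: 60

```text
t: 39.55
tool_pos: [0.4707, -0.3269, 0.2506]
orientation: [-179.9, -0.0, -91.4]
ft_force: [0.5, -0.2, -1.3]
finger_gap: 0.0165
```

```bash
cat > tilt.py <<'E'
from h import *
st=arm.read_state(); p=st['tool_pos']; print(p,st['orientation'],st['finger_gap'],st['ft_force'])
s=snap('side'); P=pts(s); h=cv2.cvtColor(s['color'],cv2.COLOR_BGR2HSV)
q=P-p; m=(h[...,1]<60)&(q[...,0]>-.22)&(q[...,0]<-.03)&(abs(q[...,1])<.065)&(P[...,2]>.068)&(q[...,2]<0)&(s['depth']>0)&(h[...,2]>60)
f=P[m]; best=0;rng=np.random.default_rng(0)
for _ in range(300):
    t=f[rng.choice(len(f),3,False)]; n=np.cross(t[1]-t[0],t[2]-t[0]); n/=np.linalg.norm(n)+1e-12
    i=abs((f-t[0])@n)<.004
    if i.sum()>best: best=i.sum();N=n;I=i
N*=np.sign(N[2]); g=f[I]; print(best,len(f),N.round(3),'tilt',np.degrees(np.arccos(N[2])).round(1),g.min(0).round(3),g.max(0).round(3),'d',((p-[0,0,.003]-g.mean(0))@N).round(4))
cv2.imwrite('pics/s7.png',cv2.resize(s['color'][160:310,210:370],None,fx=4,fy=4,interpolation=cv2.INTER_CUBIC))
E
python3 tilt.py
python3 - <<'E'
from h import *
t=snap('top'); np.savez('top5.npz',**t)
print('carton yel');[print(b) for b in blobs(t,(20,80,80),(36,255,255),(290,205,352,270),.03,8)]
cv2.imwrite('pics/t5.png',cv2.resize(t['color'][195:275,290:430],None,fx=5,fy=5,interpolation=cv2.INTER_CUBIC))
E
```

```text
[ 0.47065705 -0.3268874   0.25058075] [-1.79945946e+02 -3.53415559e-02 -9.13938586e+01] 0.01652548889267157 [ 0.5387533  -0.16583436 -1.26296789]
384 385 [-0.722  0.001  0.692] tilt 46.2 [ 0.373 -0.355  0.093] [ 0.441 -0.262  0.17 ] d 0.0346
carton yel
(46, [327.7, 227.1], [35, 18, 7, 9], [0.4976, -0.0715, 0.03])
(45, [337.9, 230.6], [44, 21, 8, 9], [0.483, -0.1106, 0.03])
(123, [316.1, 236.4], [18, 27, 16, 9], [0.463, -0.0258, 0.03])
(51, [312.4, 248.2], [18, 40, 9, 7], [0.4181, -0.0101, 0.03])
```

View pics/t5.png

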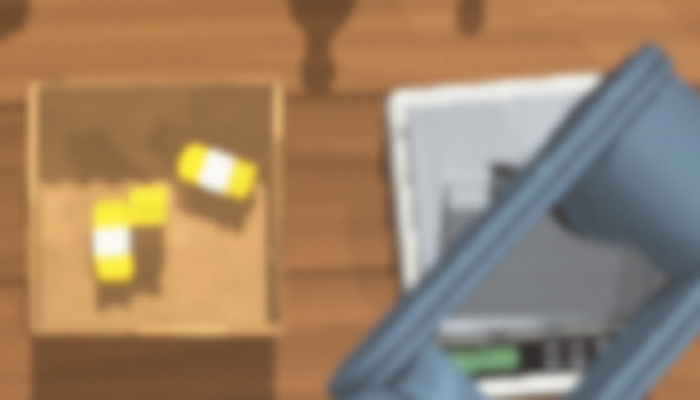

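Three bars lie in the carton: crop (112,240), (148,205), and (217,172). I'll set the mouth edge down on the platform and swing the handle down along its arc.

Request:
play_rows:
  deltas:
    - {"xyz":[0,-0.1,1],"spin":0,"jaw":0}
    - {"xyz":[0,-0.2,2],"spin":0,"jaw":0}
    - {"xyz":[0,-0.25,3],"spin":0,"jaw":0}
    - {"xyz":[0,-0.25,3.4],"spin":0,"jaw":0}
    - {"xyz":[0,-1.2,4.1],"spin":0,"jaw":0}
    - {"xyz":[0,-2.1,4.8],"spin":0,"jaw":0}
    - {"xyz":[0,-2.95,5.5],"spin":0,"jaw":0}
    - {"xyz":[0,-3.75,6.3],"spin":0,"jaw":0}
    - {"xyz":[0,-4.5,7.15],"spin":0,"jaw":0}
    - {"xyz":[0,-5.15,8],"spin":0,"jaw":0}
  newtons: 20

```text
t: 40.9
tool_pos: [0.5224, -0.3289, 0.1696]
orientation: [-179.9, -0.0, -91.5]
ft_force: [1.6, -0.5, 3.5]
finger_gap: 0.016
```

```bash
python3 tilt.py
```

```text
[ 0.52239936 -0.32891805  0.16957349] [-1.79934950e+02 -3.14955958e-02 -9.14596595e+01] 0.01604524237598355 [ 1.59984379 -0.51564541  3.51727831]
687 717 [-0.42   0.028  0.907] tilt 24.9 [ 0.379 -0.373  0.068] [ 0.492 -0.264  0.119] d 0.0323
```

Request:
play_rows:
  deltas:
    - {"xyz":[0,-0.6,0.9],"spin":0,"jaw":0}
    - {"xyz":[0,-1.2,1.9],"spin":0,"jaw":0}
    - {"xyz":[0,-1.7,2.9],"spin":0,"jaw":0}
    - {"xyz":[0,-2.15,3.9],"spin":0,"jaw":0}
    - {"xyz":[0,-2.55,5],"spin":0,"jaw":0}
    - {"xyz":[0,-2.85,6],"spin":0,"jaw":0}
    - {"xyz":[0,-3.05,6.8],"spin":0,"jaw":0}
    - {"xyz":[0,-3.15,7.3],"spin":0,"jaw":0}
    - {"xyz":[0,-3.15,7.4],"spin":0,"jaw":0}
    - {"xyz":[0,-3.15,7.4],"spin":0,"jaw":0}
  newtons: 20

```text
t: 42.2
tool_pos: [0.5528, -0.3294, 0.0966]
orientation: [-180.0, 0.0, -91.5]
ft_force: [-2.2, 1.3, 5.4]
finger_gap: 0.0167
```

```bash
python3 tilt.py
```

```text
[ 0.55280673 -0.32942163  0.09657129] [-1.79986124e+02  1.80004104e-03 -9.14677927e+01] 0.01668422939636407 [-2.22916235  1.32921586  5.43121292]
35 43 [-0.995  0.016  0.094] tilt 84.6 [ 0.519 -0.391  0.069] [ 0.523 -0.265  0.095] d -0.0308
```

View pics/s7.png

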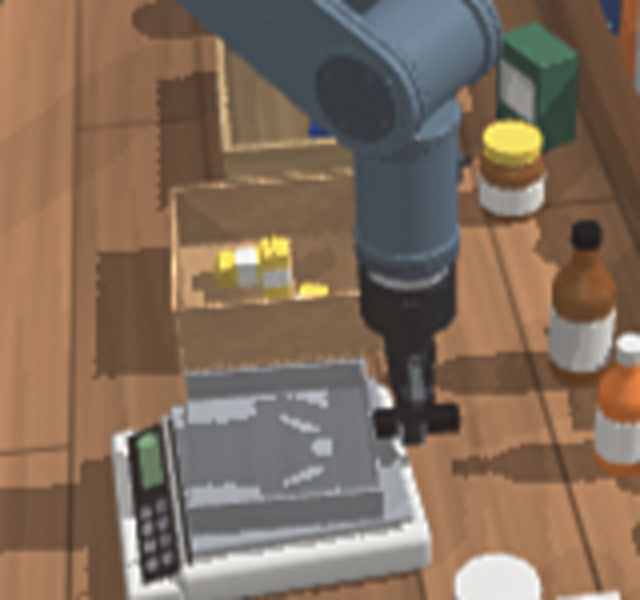

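The scoop lies flat on the platform (floor all at z < 0.068), with its handle at crop (415,420). Now I'll release and rise.

Request:
play_rows:
  deltas:
    - {"xyz":[0,0,0],"spin":0,"jaw":0.25}
    - {"xyz":[0,0,0],"spin":0,"jaw":0.4}
    - {"xyz":[0,0,0],"spin":0,"jaw":0.5}
    - {"xyz":[0,0,-1],"spin":0,"jaw":0.5}
    - {"xyz":[0,0,-4],"spin":0,"jaw":0.5}
    - {"xyz":[0,0,-9],"spin":0,"jaw":0.5}
    - {"xyz":[0,0,-15],"spin":0,"jaw":0.5}
    - {"xyz":[0,0,-21],"spin":0,"jaw":0.5}
    - {"xyz":[0,0,-26],"spin":0,"jaw":0.5}
    - {"xyz":[0,0,-28],"spin":0,"jaw":0.5}

```text
t: 43.5
tool_pos: [0.5534, -0.3299, 0.3813]
orientation: [-179.7, -0.3, -91.5]
ft_force: [0.7, 0.2, -1.1]
finger_gap: 0.0426
```

Run:
```python
from h import *
go(.45,.24,.38,-90)
s=snap('side');P=s['view']@[.666,.24,.289,1]; print(P[0]/P[2]*s['f']+s['cx'],P[1]/P[2]*s['f']+s['cy'])
t=snap('top');P=pts(t); f=P[205:275,365:430].reshape(-1,3); f=f[(abs(f[:,0]-.45)<.06)&(abs(f[:,1]+.325)<.06)]; print('floor z',np.percentile(f[:,2],[5,50,95]).round(4), len(f))
h=t['view']@[.666,.24,.289,1]; u=int(h[0]/h[2]*t['f']+t['cx']);v=int(h[1]/h[2]*t['f']+t['cy']); print(u,v)
print('brass');[print(b) for b in blobs(t,(18,120,100),(30,255,255),(u-25,v-10,u+25,v+8),.289)]
```

```text
xyz cm [-56.71  11.79   0.13] spin -1.5 at [ 0.5534 -0.3299  0.3813] -91.5 43.5
318.949015102199 129.09241461354324
floor z [0.0557 0.0651 0.7441] 1090
235 177
brass
(137, [235.6, 176.5], [8, 8, 36, 6], [0.6703, 0.2389, 0.289])
```

Request:
play_rows:
  deltas:
    - {"xyz":[-4,-0.5,0],"spin":-5,"jaw":0.42}
    - {"xyz":[-10,-1,0],"spin":-15,"jaw":0.42}
    - {"xyz":[-16,-2,0],"spin":-25,"jaw":0.42}
    - {"xyz":[-22,-3,0],"spin":-35,"jaw":0.42}
    - {"xyz":[-28,-4,0],"spin":-45,"jaw":0.42}
    - {"xyz":[-34,-5.5,0],"spin":-55,"jaw":0.42}
    - {"xyz":[-40,-7,0],"spin":-65,"jaw":0.42}
    - {"xyz":[-46,-8.5,0],"spin":-75,"jaw":0.42}
    - {"xyz":[-52,-9.5,0],"spin":-85,"jaw":0.42}
    - {"xyz":[-57.3,-10.1,0],"spin":-90,"jaw":0.42}

```text
t: 44.85
tool_pos: [0.6683, 0.2429, 0.3739]
orientation: [180.0, 0.2, -1.2]
ft_force: [1.0, -0.3, -0.1]
finger_gap: 0.0357
```

Request:
play_rows:
  deltas:
    - {"xyz":[0,0,0],"spin":0,"jaw":0.42}
    - {"xyz":[0,0,0],"spin":0,"jaw":0.42}
    - {"xyz":[0,0,0],"spin":0,"jaw":0.42}
    - {"xyz":[0,0,0],"spin":0,"jaw":0.42}
    - {"xyz":[0,0,0],"spin":0,"jaw":0.42}
    - {"xyz":[0,0,0],"spin":0,"jaw":0.42}
    - {"xyz":[0,0,0],"spin":0,"jaw":0.42}
    - {"xyz":[0,0,0],"spin":0,"jaw":0.42}
    - {"xyz":[0,0,0],"spin":0,"jaw":0.42}
    - {"xyz":[0,0,0],"spin":0,"jaw":0.42}

```text
t: 46.1
tool_pos: [0.6685, 0.2407, 0.3759]
orientation: [180.0, 0.0, -1.5]
ft_force: [0.3, 0.0, -0.1]
finger_gap: 0.0361
```

Run:
```python
from h import *
go(.6696,.240,.288,-1.5)
```

```text
xyz cm [0.11 0.07 8.79] spin 0.0 at [0.6685 0.2407 0.3759] -1.5 46.1
```

Request:
play_rows:
  deltas:
    - {"xyz":[0.1,0,3],"spin":0,"jaw":0.42}
    - {"xyz":[0.1,0,6],"spin":0,"jaw":0.42}
    - {"xyz":[0.1,0,8],"spin":0,"jaw":0.42}
    - {"xyz":[0.1,0,8.8],"spin":0,"jaw":0.42}
    - {"xyz":[0.1,0,8.8],"spin":0,"jaw":0.25}
    - {"xyz":[0.1,0,8.8],"spin":0,"jaw":0}
    - {"xyz":[0.1,0,8.8],"spin":0,"jaw":0}
    - {"xyz":[0.1,0,8.8],"spin":0,"jaw":0}
    - {"xyz":[0.1,0,8.8],"spin":0,"jaw":0}
    - {"xyz":[0.1,0,8.8],"spin":0,"jaw":0}
  newtons: 40

```text
t: 47.35
tool_pos: [0.6699, 0.2407, 0.2891]
orientation: [-180.0, -0.1, -1.5]
ft_force: [0.4, -0.2, 5.5]
finger_gap: 0.0083
```

Request:
play_rows:
  deltas:
    - {"xyz":[-1.92,0,-0.39],"spin":0,"jaw":0}
    - {"xyz":[-3.86,0,-0.62],"spin":0,"jaw":0}
    - {"xyz":[-5.81,0,-0.67],"spin":0,"jaw":0}
    - {"xyz":[-7.76,0,-0.55],"spin":0,"jaw":0}
    - {"xyz":[-9.69,0,-0.26],"spin":0,"jaw":0}
    - {"xyz":[-11.59,0,0.2],"spin":0,"jaw":0}
    - {"xyz":[-13.45,0,0.82],"spin":0,"jaw":0}
    - {"xyz":[-15.24,0,1.6],"spin":0,"jaw":0}
    - {"xyz":[-16.96,0,2.53],"spin":0,"jaw":0}
    - {"xyz":[-18.59,0,3.61],"spin":0,"jaw":0}

```text
t: 48.6
tool_pos: [0.4835, 0.2452, 0.2513]
orientation: [180.0, -0.1, -1.5]
ft_force: [3.1, -0.1, -4.7]
finger_gap: 0.0085
```

Request:
play_rows:
  deltas:
    - {"xyz":[-1.53,0,1.21],"spin":0,"jaw":0}
    - {"xyz":[-2.94,0,2.56],"spin":0,"jaw":0}
    - {"xyz":[-4.24,0,4.02],"spin":0,"jaw":0}
    - {"xyz":[-5.4,0,5.59],"spin":0,"jaw":0}
    - {"xyz":[-6.42,0,7.26],"spin":0,"jaw":0}
    - {"xyz":[-7.29,0,9.01],"spin":0,"jaw":0}
    - {"xyz":[-8.01,0,10.83],"spin":0,"jaw":0}
    - {"xyz":[-8.56,0,12.7],"spin":0,"jaw":0}
    - {"xyz":[-8.95,0,14.62],"spin":0,"jaw":0}
    - {"xyz":[-9.14,0,16.17],"spin":0,"jaw":0}

```text
t: 49.85
tool_pos: [0.3923, 0.2475, 0.0894]
orientation: [180.0, -0.0, -1.5]
ft_force: [1.7, -1.1, -0.6]
finger_gap: 0.0083
```

Request:
play_rows:
  deltas:
    - {"xyz":[-0.1,0,0.8],"spin":0,"jaw":0}
    - {"xyz":[-0.1,0,1.5],"spin":0,"jaw":0}
    - {"xyz":[-0.1,0,1.6],"spin":0,"jaw":0}
    - {"xyz":[-0.1,0,1.6],"spin":0,"jaw":0.2}
    - {"xyz":[-0.1,0,1.6],"spin":0,"jaw":0.36}
    - {"xyz":[-0.1,0,1.6],"spin":0,"jaw":0.4}
    - {"xyz":[-0.1,0,0],"spin":0,"jaw":0.4}
    - {"xyz":[-0.1,0,-4],"spin":0,"jaw":0.4}
    - {"xyz":[-0.1,0,-9],"spin":0,"jaw":0.4}
    - {"xyz":[-0.1,0,-15],"spin":0,"jaw":0.4}

```text
t: 51.1
tool_pos: [0.3904, 0.2475, 0.2407]
orientation: [180.0, 0.2, -1.5]
ft_force: [1.5, -0.5, -0.2]
finger_gap: 0.0341
```

Now I'll move the arm aside (back toward its start) and check everything.

Request:
play_rows:
  deltas:
    - {"xyz":[-2,-4,-1],"spin":0,"jaw":0.4}
    - {"xyz":[-5,-8,-2],"spin":0,"jaw":0.4}
    - {"xyz":[-8,-12,-2],"spin":0,"jaw":0.4}
    - {"xyz":[-11,-16,-2],"spin":0,"jaw":0.4}
    - {"xyz":[-14,-20,-2],"spin":0,"jaw":0.4}
    - {"xyz":[-17,-23,-2],"spin":0,"jaw":0.4}
    - {"xyz":[-19,-26,-2],"spin":0,"jaw":0.4}
    - {"xyz":[-20,-27,-2],"spin":0,"jaw":0.4}
    - {"xyz":[-20,-27,-2],"spin":0,"jaw":0.4}
    - {"xyz":[-20,-27,-2],"spin":0,"jaw":0.4}

```text
t: 52.35
tool_pos: [0.1989, 0.5219, 0.26]
orientation: [179.9, -0.0, -1.5]
ft_force: [0.1, -0.8, -1.0]
finger_gap: 0.0343
```

Run:
```python
from h import *
s=snap('top'); cv2.imwrite('pics/t9.png',cv2.resize(s['color'][140:285,200:470],None,fx=2.95,fy=2.95,interpolation=cv2.INTER_CUBIC))
[print(b) for b in blobs(s,(20,80,80),(36,255,255),(290,205,352,270),.03,8)]
P=pts(s); f=P[205:275,365:430].reshape(-1,3); f=f[(abs(f[:,0]-.44)<.05)&(abs(f[:,1]+.325)<.05)]; print(np.percentile(f[:,2],[5,50,95]))
A=np.c_[f[:,:2],np.ones(len(f))]; print('slope',np.linalg.lstsq(A,f[:,2],rcond=None)[0][:2])
print('bar/lid z',P[258,245],P[199,245],P[244,236]); print(arm.read_state()['tool_pos'])
```

```text
(48, [330.0, 228.6], [37, 20, 8, 9], [0.4914, -0.0801, 0.03])
(46, [340.0, 232.2], [47, 23, 7, 9], [0.4767, -0.1182, 0.03])
(118, [318.3, 237.7], [20, 28, 16, 10], [0.4576, -0.0341, 0.03])
(47, [314.7, 250.1], [21, 42, 9, 7], [0.4104, -0.0191, 0.03])
[0.05439236 0.06245591 0.07031965]
slope [0.0090074  0.00347741]
bar/lid z [0.38925465 0.24226868 0.08013243] [0.61142253 0.23973493 0.07278443] [0.44236746 0.27573996 0.07673256]
[0.19908802 0.52191434 0.26007154]
```

View pics/t9.png

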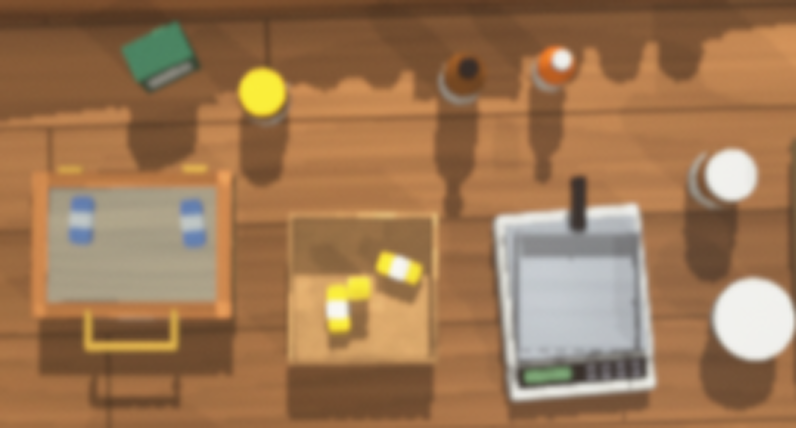

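The last view shows the lid shut with its bar at crop (132,347), and both blue bars under it. Three yellow bars are in the carton at (338,308), (358,288) and (400,267). The scoop sits on the platform at (578,300), and the other goods are unmoved. I'm handing it in.

```bash
python3 -c "
from station import arm
print(arm.job_done())"
```

```text
the job is handed in; nothing more can be done
None
```

I served the order and handed the job in at about 52 s on the robot's clock; no verdict was reported.

**What I did**
- I swung the lid back to its stop and laid the three yellow bars I found in the scoop.
- I carried the scoop level to the carton and tipped it about 47° there. Lowering the grip to 20 N did not tip it, so I eased the jaw opening until the handle turned in the fingers.
- I set the scoop's open edge back on the platform, swung the handle down until it was level, and let go.
- I then shut the lid by its bar and moved the arm clear.

**What the last checks showed**
- **Bars:** all three yellow bars are in the carton. One seems to stand on end or lean on another. Both blue bars are in the bin.
- **Lid:** its frame and bar are back where they were before opening. The depth reading on the bar was about 8 mm high, and the nearby readings scatter by about as much.
- **Scoop:** its floor slope is below 0.01 rad, and by eye it is about 1 cm from the scale's centre.
- **Carton:** it stands flat but ended 8–10 mm from where it began. That was either the random knock or a light touch from the scoop.
- **Other goods:** none appear to have moved.

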